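Re-divide a tote for long and short wear strips, then load it

TASK

The tote's divider is clamped at the middle, where the long wear strips do not fit. Take the T-handle hex key from its stand, seat it fully home in the divider's clamp screw before turning, loosen, slide the divider so that one bay takes the long strips and the other the short ones, tighten and hang the key back in its stand. Lay every long strip flat in the long bay and every short strip flat in the short bay, leaving the loupe, the tin and the bottle alone.

Things in the scene. Friction and masses are not known exactly. Their poses are not given: they have to be found in the camera images.
- tote_floor (a point): Grey open tote, fixed to the table. This point is the centre of its inner floor (3 mm above the table). Its y axis runs along the tote's length, roughly away from the robot, x across it to the robot's right, z up. Inside 238 mm long (y), 108 mm wide (x); walls 4 mm thick and 34 mm high over the floor. An aluminium clamp rail runs along the rim on the -x side, on the robot's left.
- divider_plate (a joint): Position of the divider along the tote's y axis, m; 0 = middle, where it starts within 16 mm; range -0.08 to 0.08. Clamped fast (about 30 N) while the screw is tight; loosened it slides with about 1.5 N (plus 4 N per m/s). The bays are 116 mm plus and minus this value long.
- clamp_top (a point): Centre of the top of the divider's dark square clamp block, 36 x 36 mm and 24 mm high, its top 63 mm above the table, over the tote rim on the robot's left (rim 37 mm above the table); it moves with the divider and can be gripped or pushed to slide it. The clamp screw stands upright in its middle.
- divider_foot (a point): Middle of the divider, an aluminium plate 6 mm thick across the whole tote, 35 mm high, at the tote's floor; axes as the tote's.
- clamp_screw (a joint): Turn of the steel clamp screw in the clamp block, rad: 0 = tight against its stop, grows as it is loosened (anticlockwise seen from above), 1.2 = its other stop. The jaw lets go of the rail at 0.6; loose means over 0.8, tight means under 0.15. It turns at about 0.12 N m and stays where it is left.
- socket_bottom (a point): Bottom of the clamp screw's hexagon socket, on its axis; the z axis points up out of it; it turns with the screw. The socket is 17 mm deep and 15.2 mm across flats, two of its flats face along this point's +x and -x. The screw's head is recessed 2 mm in the clamp block, whose top is 19 mm above this point.
- key_handle (a point): T-handle hex key, centre of its black cross bar (96 mm long along x, 18 mm wide in y, 18 mm high). The key's z axis points from its tip up to the bar; 109 mm tall in all. Between bar and hexagon are a round neck of 17 mm and, 34 to 40 mm below the bar's centre, a round collar of 29 mm.
- key_tip (a point): Tip of the hex key, 100 mm below the centre of the cross bar on its axis. The hexagon is 14 mm across flats and 60 mm long up to the collar, its last 5 mm tapered to 9.6 mm across flats; two of its flats face along the key's +x and -x, the direction of the cross bar. It has about 10 degrees of play in the socket either way. Axes as the handle's.
- stand_mouth (a point): Wooden key stand, fixed, 50 x 50 mm and 70 mm high: centre of the mouth of its 21 mm wide, 66 mm deep hole, on its top. The key hangs in it upright, hexagon in the hole, its collar resting on the top.
- long_1_mid (a point): Long hardened steel wear strip, 150 mm long (y), 15 mm wide (x), 12 mm high, three counterbored holes in its top; may be absent. This is its centre, half-way up. The laser microscope head hangs over the table beyond it (x 0.43 to 0.56, y 0.31 to 0.43, from 0.21 m up): bring the arm round close to the robot, clear of it.
- long_2_mid (a point): Long hardened steel wear strip, 150 mm long (y), 15 mm wide (x), 12 mm high, three counterbored holes in its top; may be absent. This is its centre, half-way up.
- short_1_mid (a point): Short steel wear strip, 64 mm long (y), 15 mm wide (x), 12 mm high, two counterbored holes in its top; may be absent. This is its centre, half-way up.
- short_2_mid (a point): Short steel wear strip, 64 mm long (y), 15 mm wide (x), 12 mm high, two counterbored holes in its top; may be absent. This is its centre, half-way up.
- loupe: Black eye loupe, 33 mm wide, 30 mm high, a bystander; origin under its centre.
- parts_tin: Round flat tin, 53 mm wide, 22 mm high, a bystander; origin under its centre.
- solvent_bottle: White dropper bottle with a red cap, 47 mm wide, 118 mm high, a bystander; origin under its centre.
Not all that is in view belongs to the job. What is shaped like the part that bears short_2_mid but purple or red is not meant.

How it is judged:
By the outcome, as a careful person would: the job done as asked, in the order asked, and still so for the second after the job is handed in, with the robot touching nothing.
Of long_1, long_2, short_1, short_2 only 3 to 4 are there at a start; the rules pass over those that are not, and their reading is None.
At some moment in a run one of short_1, short_2 may be knocked a few centimetres aside while the robot is not near it.
It also fails if it takes over 192 s, if anything falls off the work surface, if the arm or the gripper's body presses on something with over 40 N, if the wrist force passes 120 N, or if a joint passes its speed limit or range.

ROBOT

A 6-joint arm with a two-finger parallel gripper is mounted at the origin on a cart in front of the work surface, level with it; the furniture and walls round the work are solid. World frame = base frame: x ahead of the robot, y to its left, z up, the work surface at z = 0. Lengths are in m, angles in rad, forces in N, time in s.
With the tool pointing down it reaches from about 0.375 to 0.9 m from the base axis. Payload 3.1 kg.
Tool frame: the origin (TCP) lies midway between the tips of the shut fingers; the grasp point (between the pads) lies 19 mm behind it (manip.grasp_offset is the distance from the TCP to the grasp point, in m); z points along the fingers, y is the line along which they close (so a half turn about z gives the same grasp; the last joint's range is limited). The gripper opens to 85 mm and grips with 20 to 120 N. Pads are 22 mm wide; open, the fingers measure 114 mm over their backs; the gripper's body (76 mm by 85 mm) begins 54 mm behind the grasp point. The pads swing forward as they close: fully open they stand 13 mm farther back than shut.
Start: joints at [-1.357, 0.527, 1.433, -0, 1.181, -0.178], TCP at [0.239, -0.578, 0.231] pointing down, gripper open.
Joint ranges: [-3.08, 3.08], [-0.75, 2.2], [0.22, 2.44], [-1.43, 4.57], [0, 2.65], [-2.85, 2.85]. Speed limits (rad/s): [2.79, 2.79, 3.14, 3.14, 3.14, 3.14].

INTERFACE

Orientations are given as a unit quaternion [x, y, z, w].
In Python, from station import sensors, cams, order, manip gives the robot as it stands.
- The arm moves only by the tool move_arm, never from a script. Its argument "targets" is a list of rows, each an object of numbers: "dx", "dy", "dz": the shift along the world's x, y, z normalised to -1 to 1, where 1 is 25 mm; "rx", "ry", "rz": the turn, a rotation vector about the world's x, y, z normalised to -1 to 1, where 1 is 30 degrees. A call has exactly 10 rows; each row shifts and turns the commanded pose from where the row before left it; what a row does not reach is not made up. A row lasts 1/8 s, in which the tool goes at most 62.5 mm and 10.7 degrees, less where a joint would pass 70% of its speed; a pose out of reach is approached as far as the arm can. A call with a number of a shift or a turn outside -1 to 1 is refused whole. A call with a gripper value outside its range is refused whole. "claw" is the opening in per cent of the stroke, from 0 (shut) to 100 (fully open), set as the call begins (left out, the last holds). The fingers move at their own pace and stop on an object; "newtons" is the grip in N (left out, the last holds). Time passes only in rows, so rows that do not move let the fingers close, or fill a call up. It gives the time, the measured TCP pose, the force, the opening and the grip force at its end, in the units of the state.
- sensors.sense(): the state, without advancing time (a new reading comes with each control period).
- cams.snapshot(name): name is "side" or "top"; returns the picture (480x640x3 uint8, red, green, blue); there is no depth.
- cams.camera_model(name): a dict with "fx", "fy", "cx", "cy" (pixels), "extrinsics" (4x4, takes a point from world to camera coordinates). Camera axes: x right, y down, z forward; pixel columns grow to the right and rows downward; lengths in m; the calibration is good to about 2 mm. A picture is of the moment at which its call begins. camera_model takes no time and is no camera call.
- order.sign_off(): hands the job in; it is judged then, once.
The state is a dict: "t": time; "q": joint angles; "qd": joint speeds; "tau": joint torques, N m; "tcp_pos": TCP position; "tool_rot": TCP orientation; "force": force on the tool from outside, world axes, zero at the start; "ft_torque": the same for the moment, N m; "finger_gap": opening from 0.0 (shut) to 1.0 (fully open); "gripper_force": force on a finger pad.
Only numpy, scipy, OpenCV 4.12 (cv2) and the standard library are available. Lean on these libraries where they do the work, as an engineer would, in place of code of your own. Each camera call takes 0.05 s, during which the arm holds its last target. There are 200 camera calls.

## Working session

There is one attempt and no reset: what is moved stays moved. The work goes in short steps, Python scripts to look and compute and a tool call to move; the robot and the scene stay as the last step left them, time stands still between calls to the robot, and variables do not carry over. Pictures are saved under pics/ and viewed, at most 17 in all, crops included, and the job is handed in when it is done.

Besides the shell and the picture viewer there is one more tool, called after ">>>" as name([rows], argument=value, ...), one row to a line, values as JSON. move_arm: Moves the arm, as the interface text tells. Scaled input: -1 to 1 covers 25 mm each way for a shift and 30 degrees each way for a turn. Its arguments: {"type":"object","properties":{"targets":{"type":"array"},"claw":{"type":"number"},"newtons":{"type":"number"}},"required":["targets"]}

```bash
ls; mkdir -p pics; python3 - <<'E'
from station import sensors,cams,manip
import cv2
for n in("top","side"):
    im=cams.snapshot(n); cv2.imwrite(f"pics/{n}0.png",im[:,:,::-1]); m=cams.camera_model(n); print(n,m)
print(sensors.sense(), manip.grasp_offset)
E
```

```text
pics
top {'fx': 531.6145664654526, 'fy': 531.6145664654526, 'cx': 316.5372520242997, 'cy': 234.36300232169935, 'extrinsics': array([[-0.00734563, -0.99996627, -0.00367526,  0.03970031],
       [-0.98397049,  0.00788293, -0.17815707,  0.57389249],
       [ 0.17818003,  0.00230767, -0.9839952 ,  1.00503999],
       [ 0.        ,  0.        ,  0.        ,  1.        ]])}
side {'fx': 449.55959622090376, 'fy': 449.55959622090376, 'cx': 325.7434863148327, 'cy': 237.61144585299527, 'extrinsics': array([[-0.89228661, -0.45097672,  0.02108545,  0.53603207],
       [-0.29764983,  0.55251865, -0.77854205,  0.23165244],
       [ 0.33945424, -0.70095873, -0.62723814,  0.87864293],
       [ 0.        ,  0.        ,  0.        ,  1.        ]])}
{'t': 0.1, 'q': array([-1.35748803e+00,  5.28401731e-01,  1.43378035e+00,  1.10205314e-05,
        1.18136865e+00, -1.78480193e-01]), 'qd': array([ 0.00080213, -0.00303239, -0.00238119,  0.00056974, -0.00094502,
       -0.00055851]), 'tau': array([-3.16624946e-04, -4.43305099e+01, -1.78586340e+01, -3.19771079e-04,
        3.91119771e-03,  1.14691292e-05]), 'tcp_pos': array([ 0.23855563, -0.57699199,  0.23041196]), 'tool_rot': array([ 9.80873941e-01,  1.94641604e-01, -1.19533009e-05, -9.78979050e-04]), 'force': array([0.3648748 , 0.51985674, 0.35290717]), 'ft_torque': array([-0.03313754, -0.00295577,  0.03085856]), 'gripper_force': 0.0, 'finger_gap': 1.0051728322582358} 0.0187
```

View pics/top0.png

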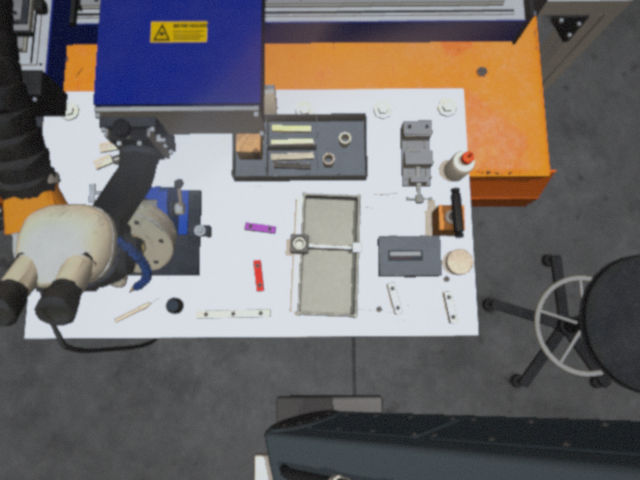

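View pics/side0.png

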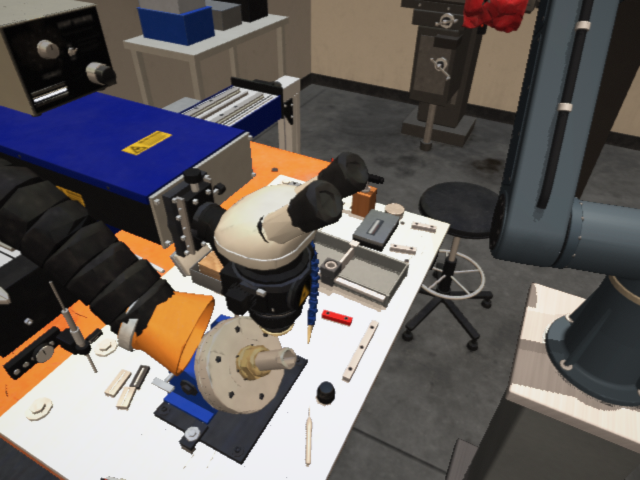

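The top view shows the tote at (328,255), the clamp block at (299,243), and the key in its stand at (455,212). One long strip is at (233,314), with short strips at (393,298) and (450,307). Red and purple are decoys. I'll zoom in next.

```bash
cat > h.py <<'E'
import numpy as np, cv2
from station import sensors,cams,manip
def ray(n,u,v):
    m=cams.camera_model(n);E=m["extrinsics"];R=E[:3,:3];c=-R.T@E[:3,3]
    return c,R.T@np.array([(u-m["cx"])/m["fx"],(v-m["cy"])/m["fy"],1.])
def plane(n,u,v,z):
    c,d=ray(n,u,v);return c+d*(z-c[2])/d[2]
def proj(n,p):
    m=cams.camera_model(n);q=m["extrinsics"]@np.append(p,1)
    return np.array([m["fx"]*q[0]/q[2]+m["cx"],m["fy"]*q[1]/q[2]+m["cy"]])
def snap(n,f,box=None,k=1):
    im=cams.snapshot(n)[:,:,::-1].copy()
    np.save("last_"+n,im)
    if box:
        a,b,c,d=box;im=im[b:d,a:c]
    cv2.imwrite("pics/"+f,cv2.resize(im,None,fx=k,fy=k,interpolation=cv2.INTER_CUBIC));
E
python3 - <<'E'
from h import *
snap("top","t1.png",(185,180,485,340),2.66)
im=np.load("last_top.npy");hsv=cv2.cvtColor(im,cv2.COLOR_BGR2HSV)
for n,(u,v),z in[("block",(299,243),.063),("bar",(457,212),.115),("toteTL",(304,196),.037),("toteTR",(358,196),.037),("toteBL",(298,314),.037),("toteBR",(356,315),.037),("L",(233,314),.012),("s1",(393,298),.012),("s2",(450,307),.012),("tin",(459,262),.02),("plateitem",(404,255),.02),("tray",(292,143),.012),("stand",(444,218),.07)]:
    print(n,plane("top",u,v,z).round(4))
E
```

```text
block [0.5552 0.0698 0.063 ]
bar [ 0.6033 -0.2291  0.115 ]
toteTL [0.6567 0.0603 0.037 ]
toteTR [ 0.6557 -0.0499  0.037 ]
toteBL [0.4183 0.0729 0.037 ]
toteBR [ 0.4155 -0.0409  0.037 ]
L [0.42   0.2045 0.012 ]
s1 [ 0.4496 -0.118   0.012 ]
s2 [ 0.4307 -0.232   0.012 ]
tin [ 0.5207 -0.253   0.02  ]
plateitem [ 0.5359 -0.1421  0.02  ]
tray [0.7795 0.0862 0.012 ]
stand [ 0.6015 -0.215   0.07  ]
```

View pics/t1.png

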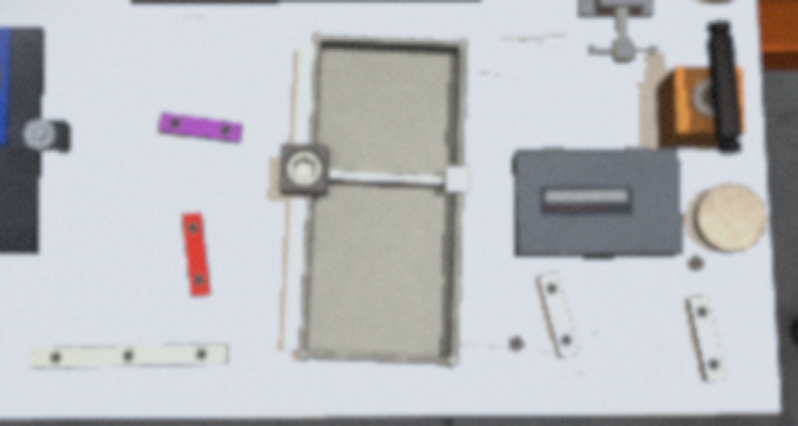

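```bash
cat >> h.py <<'E'
def blob(n,mask,box):
    a,b,c,d=box;m=np.zeros_like(mask);m[b:d,a:c]=mask[b:d,a:c]
    cs,_=cv2.findContours(m,cv2.RETR_EXTERNAL,cv2.CHAIN_APPROX_NONE);c=max(cs,key=cv2.contourArea)
    return cv2.minAreaRect(c),c
def rectw(n,r,z):
    P=[plane(n,u,v,z)[:2] for u,v in cv2.boxPoints(r)]
    P=np.array(P);c=P.mean(0);e=[P[1]-P[0],P[2]-P[1]];L=max(e,key=np.linalg.norm)
    return c.round(4),"len",np.linalg.norm(e,axis=1).round(4),"deg",round(np.degrees(np.arctan2(L[1],L[0]))%180,1)
E
python3 - <<'E'
from h import *
snap("side","s1.png",(310,160,450,310),4)
im=np.load("last_top.npy");hsv=cv2.cvtColor(im,cv2.COLOR_BGR2HSV)
dark=(hsv[...,2]<50).astype(np.uint8)*255
r,c=blob("top",dark,(440,180,475,242));print("bar",r,rectw("top",r,.119),rectw("top",r,.112))
for n,b in[("L",(190,300,280,325)),("s1",(380,278,408,320)),("s2",(438,285,462,328))]:
    a,b0,c0,d=b;roi=im[b0:d,a:c0].astype(int);print(n,im[b0+2,a+2])
    ii=im.astype(int); warm=((ii[...,0]<ii[...,2]-0)).astype(np.uint8)*255
    r,c=blob("top",warm,b);print(r,rectw("top",r,.012))
print(im[243,285:365:4].tolist())
print("clusters",hsv[314,190:280:6].tolist())
bt=plane("top",468,157,.118);print("bottle cap",bt)
E
```

```text
bar ((455.698974609375, 212.58395385742188), (45.42169189453125, 7.822445869445801), 86.3086166381836) (array([ 0.6016, -0.2255]), 'len', array([0.0148, 0.0869]), 'deg', np.float64(0.4)) (array([ 0.6032, -0.2274]), 'len', array([0.0149, 0.0875]), 'deg', np.float64(0.4))
L [228 221 216]
((221.98123168945312, 313.3433532714844), (6.0546722412109375, 50.150962829589844), 88.36341857910156) (array([0.4215, 0.2267]), 'len', array([0.1009, 0.0121]), 'deg', np.float64(91.2))
s1 [228 220 216]
((389.41180419921875, 296.64703369140625), (23.768489837646484, 2.425356149673462), 75.96376037597656) (array([ 0.4524, -0.1108]), 'len', array([0.0049, 0.0475]), 'deg', np.float64(12.3))
s2 [227 221 216]
((445.7058410644531, 306.55255126953125), (29.60314178466797, 3.72676157951355), 79.87532806396484) (array([ 0.4318, -0.2234]), 'len', array([0.0076, 0.0587]), 'deg', np.float64(7.3))
[[218, 214, 211], [149, 163, 172], [172, 179, 178], [206, 217, 213], [189, 204, 200], [157, 166, 166], [163, 171, 167], [172, 182, 182], [166, 174, 174], [173, 181, 182], [173, 183, 183], [169, 180, 181], [167, 179, 179], [168, 181, 181], [171, 181, 182], [168, 178, 179], [166, 175, 176], [194, 199, 194], [210, 209, 202], [216, 212, 210]]
clusters [[105, 13, 228], [70, 3, 219], [35, 13, 216], [41, 14, 198], [45, 9, 220], [55, 7, 221], [55, 7, 222], [45, 4, 124], [72, 6, 222], [70, 7, 222], [68, 5, 220], [72, 6, 221], [70, 8, 186], [54, 6, 218], [106, 15, 228]]
bottle cap [ 0.70992207 -0.25509395  0.118     ]
```

View pics/s1.png

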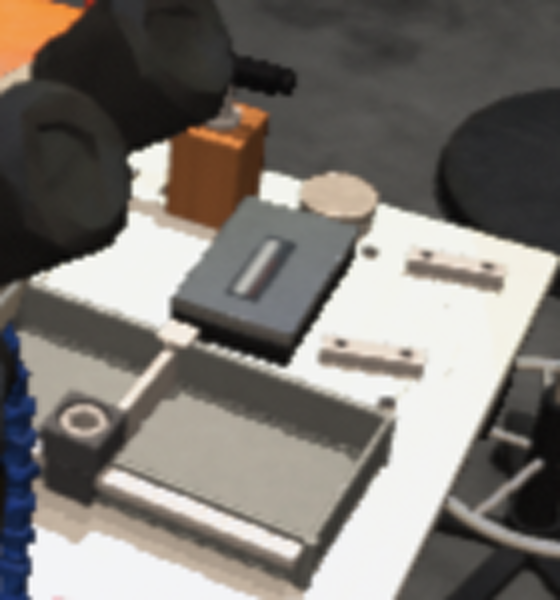

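The side view shows the socket at about (331,264), the stand and key at about (365,200), and both short strips to the right of the near bay. I'll move above the key.

>>> move_arm([
  {"dx": 0.73, "dy": 0.7, "rz": -0.037},
  {"dx": 0.73, "dy": 0.7, "rz": -0.037},
  {"dx": 0.73, "dy": 0.7, "rz": -0.037},
  {"dx": 0.73, "dy": 0.7, "rz": -0.037},
  {"dx": 0.73, "dy": 0.7, "rz": -0.037},
  {"dx": 0.73, "dy": 0.7, "rz": -0.037},
  {"dx": 0.73, "dy": 0.7, "rz": -0.037},
  {"dx": 0.73, "dy": 0.7, "rz": -0.037},
  {"dx": 0.73, "dy": 0.7, "rz": -0.037},
  {"dx": 0.73, "dy": 0.7, "rz": -0.037},
], claw=80, newtons=60)

```text
schema error: expected keys dx, dy, dz, rx, ry, rz
```

>>> move_arm([
  {"dx": 0.73, "dy": 0.7, "rz": -0.037},
  {"dx": 0.73, "dy": 0.7, "rz": -0.037},
  {"dx": 0.73, "dy": 0.7, "rz": -0.037},
  {"dx": 0.73, "dy": 0.7, "rz": -0.037},
  {"dx": 0.73, "dy": 0.7, "rz": -0.037},
  {"dx": 0.73, "dy": 0.7, "rz": -0.037},
  {"dx": 0.73, "dy": 0.7, "rz": -0.037},
  {"dx": 0.73, "dy": 0.7, "rz": -0.037},
  {"dx": 0.73, "dy": 0.7, "rz": -0.037},
  {"dx": 0.0, "dy": 0.0},
])

```text
schema error: expected keys dx, dy, dz, rx, ry, rz
```

```bash
python3 - <<'E'
from h import *
snap("top","t2.png",(385,140,505,290),4)
s=sensors.sense();print(s["t"],s["tcp_pos"],s["tool_rot"],s["force"],s["finger_gap"])
E
```

```text
0.25 [ 0.23860966 -0.57729146  0.23083478] [ 9.80875633e-01  1.94634824e-01 -1.77933884e-06 -5.26617297e-04] [0.59992637 0.2092981  0.46280792] 0.9997511647088528
```

View pics/t2.png

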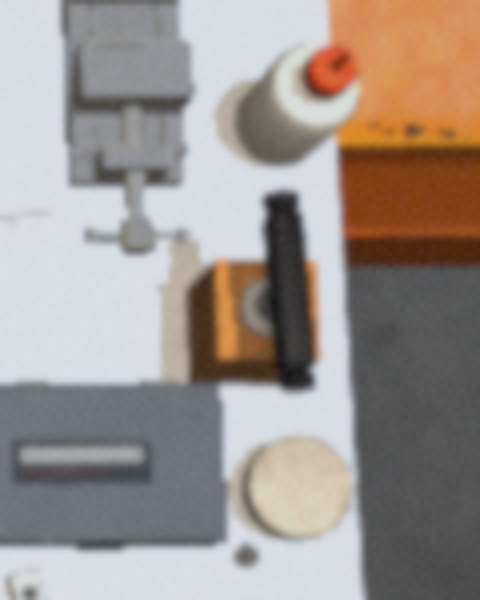

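```bash
python3 - <<'E'
from h import *
print(plane("top",452.5,217,.076),plane("top",457.3,212.5,.114))
a=plane("top",385+283/4,140+195/4,.114);b=plane("top",385+297/4,140+385/4,.114);print(a,b,np.degrees(np.arctan2((a-b)[1],(a-b)[0])),np.linalg.norm(a-b))
# stand top corners crop (215,262),(318,262),(318,360),(215,360)
for u,v in[(215,262),(317,262),(319,360),(214,360)]:print(plane("top",385+u/4,140+v/4,.07))
E
```

```text
[ 0.60205772 -0.23022649  0.076     ] [ 0.60254224 -0.22985522  0.114     ]
[ 0.64865129 -0.22943083  0.114     ] [ 0.55717292 -0.23101809  0.114     ] 0.9940464407972018 0.09149213644677974
[ 0.62670786 -0.20594296  0.07      ]
[ 0.62629537 -0.25612744  0.07      ]
[ 0.57719123 -0.25431343  0.07      ]
[ 0.57760324 -0.20308384  0.07      ]
```

>>> move_arm([
  {"dx": 0.73, "dy": 0.7, "dz": 0, "rx": 0, "ry": 0, "rz": -0.037},
  {"dx": 0.73, "dy": 0.7, "dz": 0, "rx": 0, "ry": 0, "rz": -0.037},
  {"dx": 0.73, "dy": 0.7, "dz": 0, "rx": 0, "ry": 0, "rz": -0.037},
  {"dx": 0.73, "dy": 0.7, "dz": 0, "rx": 0, "ry": 0, "rz": -0.037},
  {"dx": 0.73, "dy": 0.7, "dz": 0, "rx": 0, "ry": 0, "rz": -0.037},
  {"dx": 0.73, "dy": 0.7, "dz": 0, "rx": 0, "ry": 0, "rz": -0.037},
  {"dx": 0.73, "dy": 0.7, "dz": 0, "rx": 0, "ry": 0, "rz": -0.037},
  {"dx": 0.73, "dy": 0.7, "dz": 0, "rx": 0, "ry": 0, "rz": -0.037},
  {"dx": 0.73, "dy": 0.7, "dz": 0, "rx": 0, "ry": 0, "rz": -0.037},
  {"dx": 0.73, "dy": 0.7, "dz": 0, "rx": 0, "ry": 0, "rz": -0.037},
], claw=80, newtons=60)

```text
t: 1.5
tcp_pos: [0.4217, -0.4019, 0.2312]
tool_rot: [0.995, 0.099, -0.0, -0.0]
force: [-0.4, 0.5, -0.4]
finger_gap: 0.8
gripper_force: 0.0
```

>>> move_arm([
  {"dx": 0.73, "dy": 0.7, "dz": 0, "rx": 0, "ry": 0, "rz": -0.037},
  {"dx": 0.73, "dy": 0.7, "dz": 0, "rx": 0, "ry": 0, "rz": -0.037},
  {"dx": 0.73, "dy": 0.7, "dz": 0, "rx": 0, "ry": 0, "rz": -0.037},
  {"dx": 0.73, "dy": 0.7, "dz": 0, "rx": 0, "ry": 0, "rz": -0.037},
  {"dx": 0.73, "dy": 0.7, "dz": 0, "rx": 0, "ry": 0, "rz": -0.037},
  {"dx": 0.73, "dy": 0.7, "dz": 0, "rx": 0, "ry": 0, "rz": -0.037},
  {"dx": 0.73, "dy": 0.7, "dz": 0, "rx": 0, "ry": 0, "rz": -0.037},
  {"dx": 0.73, "dy": 0.7, "dz": 0, "rx": 0, "ry": 0, "rz": -0.037},
  {"dx": 0.73, "dy": 0.7, "dz": 0, "rx": 0, "ry": 0, "rz": -0.037},
  {"dx": 0.73, "dy": 0.7, "dz": 0, "rx": 0, "ry": 0, "rz": -0.037},
])

```text
t: 2.75
tcp_pos: [0.6042, -0.2269, 0.2311]
tool_rot: [1.0, 0.002, -0.0, -0.0]
force: [0.2, -1.0, -0.9]
finger_gap: 0.8
gripper_force: 0.0
```

>>> move_arm([
  {"dx": -0.09, "dy": -0.12, "dz": -0.5, "rx": 0, "ry": 0, "rz": 0},
  {"dx": 0, "dy": 0, "dz": -1, "rx": 0, "ry": 0, "rz": 0},
  {"dx": 0, "dy": 0, "dz": -1, "rx": 0, "ry": 0, "rz": 0},
  {"dx": 0, "dy": 0, "dz": -1, "rx": 0, "ry": 0, "rz": 0},
  {"dx": 0, "dy": 0, "dz": -0.8, "rx": 0, "ry": 0, "rz": 0},
  {"dx": 0, "dy": 0, "dz": -0.6, "rx": 0, "ry": 0, "rz": 0},
  {"dx": 0, "dy": 0, "dz": -0.4, "rx": 0, "ry": 0, "rz": 0},
  {"dx": 0, "dy": 0, "dz": -0.3, "rx": 0, "ry": 0, "rz": 0},
  {"dx": 0, "dy": 0, "dz": 0, "rx": 0, "ry": 0, "rz": 0},
  {"dx": 0, "dy": 0, "dz": 0, "rx": 0, "ry": 0, "rz": 0},
])

```text
t: 4.0
tcp_pos: [0.6019, -0.2308, 0.0919]
tool_rot: [1.0, 0.002, 0.001, 0.0]
force: [-0.1, 0.4, -0.3]
finger_gap: 0.801
gripper_force: 0.0
```

>>> move_arm([
  {"dx": 0, "dy": 0, "dz": 0, "rx": 0, "ry": 0, "rz": 0},
  {"dx": 0, "dy": 0, "dz": 0, "rx": 0, "ry": 0, "rz": 0},
  {"dx": 0, "dy": 0, "dz": 0, "rx": 0, "ry": 0, "rz": 0},
  {"dx": 0, "dy": 0, "dz": 0, "rx": 0, "ry": 0, "rz": 0},
  {"dx": 0, "dy": 0, "dz": 0, "rx": 0, "ry": 0, "rz": 0},
  {"dx": 0, "dy": 0, "dz": 0, "rx": 0, "ry": 0, "rz": 0},
  {"dx": 0, "dy": 0, "dz": 0, "rx": 0, "ry": 0, "rz": 0},
  {"dx": 0, "dy": 0, "dz": 0, "rx": 0, "ry": 0, "rz": 0},
  {"dx": 0, "dy": 0, "dz": 0, "rx": 0, "ry": 0, "rz": 0},
  {"dx": 0, "dy": 0, "dz": 0, "rx": 0, "ry": 0, "rz": 0},
], claw=0, newtons=80)

```text
t: 5.25
tcp_pos: [0.6017, -0.2306, 0.0918]
tool_rot: [1.0, 0.002, 0.0, 0.0]
force: [-0.3, 1.9, 5.0]
finger_gap: 0.195
gripper_force: 78.5
```

>>> move_arm([
  {"dx": 0, "dy": 0, "dz": 0.2, "rx": 0, "ry": 0, "rz": 0},
  {"dx": 0, "dy": 0, "dz": 0.4, "rx": 0, "ry": 0, "rz": 0},
  {"dx": 0, "dy": 0, "dz": 0.6, "rx": 0, "ry": 0, "rz": 0},
  {"dx": 0, "dy": 0, "dz": 0.8, "rx": 0, "ry": 0, "rz": 0},
  {"dx": 0, "dy": 0, "dz": 0.8, "rx": 0, "ry": 0, "rz": 0},
  {"dx": 0, "dy": 0, "dz": 0.6, "rx": 0, "ry": 0, "rz": 0},
  {"dx": 0, "dy": 0, "dz": 0.4, "rx": 0, "ry": 0, "rz": 0},
  {"dx": 0, "dy": 0, "dz": 0, "rx": 0, "ry": 0, "rz": 0},
  {"dx": 0, "dy": 0, "dz": 0, "rx": 0, "ry": 0, "rz": 0},
  {"dx": 0, "dy": 0, "dz": 0, "rx": 0, "ry": 0, "rz": 0},
])

```text
t: 6.5
tcp_pos: [0.6009, -0.2303, 0.1854]
tool_rot: [1.0, 0.002, -0.001, -0.0]
force: [0.2, 0.5, -2.1]
finger_gap: 0.197
gripper_force: 77.9
```

```bash
python3 - <<'E'
from h import *
A=np.mean([cams.snapshot("top")[:,:,::-1].astype(float) for _ in range(6)],0).astype(np.uint8)
B=np.mean([cams.snapshot("side")[:,:,::-1].astype(float) for _ in range(6)],0).astype(np.uint8)
a=A[232:256,287:311];b=B[252:278,318:344]
cv2.imwrite("pics/sock.png",np.hstack([cv2.resize(a,(390,390),interpolation=cv2.INTER_CUBIC),cv2.resize(b,(390,390),interpolation=cv2.INTER_CUBIC)]))
def isect(p,q):
    c1,d1=ray("top",*p);c2,d2=ray("side",*q);M=np.c_[d1,-d2];s=np.linalg.lstsq(M,c2-c1,rcond=None)[0];P=c1+d1*s[0];Q=c2+d2*s[1];return (P+Q)/2,np.linalg.norm(P-Q)
print(isect((298.9,243.2),(330.8,264.5)), plane("top",298.9,243.2,.061),plane("side",330.8,264.5,.061))
E
```

```text
(array([0.55489255, 0.069963  , 0.05987617]), np.float64(0.0008442927380262027)) [0.55511949 0.07004027 0.061     ] [0.55394027 0.07104034 0.061     ]
```

View pics/sock.png

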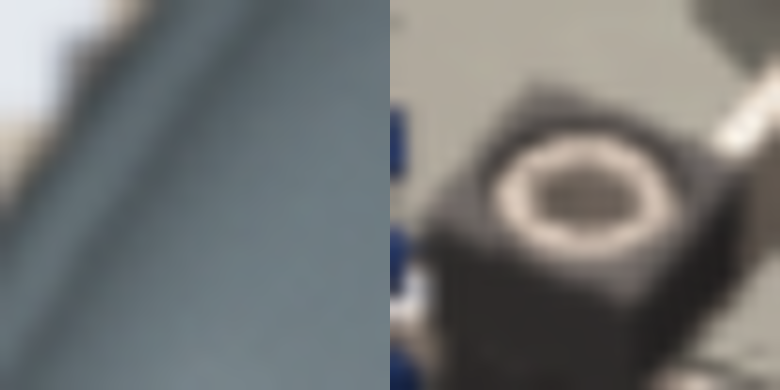

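The key is lifted. In the side view (right half) the screw ring is centred at about (331.1,265.0). The arm hides it in the top view, so I'll use the earlier top frame. Next I'll estimate the hexagon's phase.

```bash
python3 - <<'E'
from h import *
from scipy.ndimage import map_coordinates
B=np.mean([cams.snapshot("side").astype(float).mean(2) for _ in range(10)],0)
np.save("sideB",B)
A=np.load("last_top.npy").astype(float).mean(2)
for n,I,c0 in(("side",B,(331.1,265.0)),("top",A,(298.9,243.2))):
    c=plane(n,*c0,.061)[:2]
    th=np.radians(np.arange(0,360,5))
    for it in range(4):
        rr=np.arange(4,16,.1)
        val=np.array([[map_coordinates(I,[[p[1]],[p[0]]],order=3)[0] for p in [proj(n,(c[0]+r/1e3*np.cos(t),c[1]+r/1e3*np.sin(t),.061)) for r in rr]] for t in th])
        pk=np.argmax(val[:,20:90],1)+20       # ring ridge
        R=[]
        for i in range(len(th)):
            g=np.diff(val[i,:pk[i]+1]);R.append(rr[np.argmax(g)] if len(g) else np.nan)
        # outer edge for centre
        Ro=np.array([rr[pk[i]+np.argmin(np.diff(val[i,pk[i]:]))] for i in range(len(th))])
        c=c+1e-3*np.array([2*np.mean(Ro*np.cos(th)),2*np.mean(Ro*np.sin(th))])*.7
    R=np.array(R)
    for k in(2,3,4,5,6,7,8,9):
        z=2*np.mean(R*np.exp(-1j*k*th));print(n,k,round(abs(z),3),round(np.degrees(np.angle(z))/k,1),end=" | ")
    print("\n",c,"meanR",R.mean(),"Ro",Ro.mean())
    # fourier of intensity at inner radius
    for r in(6.5,7.5,8.5):
        v=val[:,int((r-4)*10)];z=2*np.mean(v*np.exp(-6j*th));print(r,abs(z).round(2),"vertex(dark) deg",((np.degrees(np.angle(z))+180)/6)%60)
E
```

```text
Traceback (most recent call last):
  File "h.py", line 9, in proj
    m=cams.camera_model(n);q=m["extrinsics"]@np.append(p,1)
ValueError: time passes only in moves, steps and waits
```

```bash
sed -i 's/cams.camera_model(n)/CM(n)/; 2a import functools\nCM=functools.lru_cache(None)(lambda n:cams.camera_model(n))' h.py; sed -n 1,8p h.py; cat > hexp.py <<'E'
from h import *
from scipy.ndimage import map_coordinates
B=np.load("sideB.npy")
A=np.load("last_top.npy").astype(float).mean(2)
for n,I,c0 in(("side",B,(331.1,265.0)),("top",A,(298.9,243.2))):
    c=plane(n,*c0,.061)[:2]
    th=np.radians(np.arange(0,360,5));rr=np.arange(4,16,.1)
    for it in range(5):
        P=np.array([[proj(n,(c[0]+r/1e3*np.cos(t),c[1]+r/1e3*np.sin(t),.061)) for r in rr] for t in th])
        val=map_coordinates(I,[P[...,1],P[...,0]],order=3)
        pk=np.argmax(val[:,30:90],1)+30
        R=np.array([rr[np.argmax(np.diff(val[i,:pk[i]+1]))] for i in range(len(th))])
        Ro=np.array([rr[pk[i]+np.argmin(np.diff(val[i,pk[i]:]))] for i in range(len(th))])
        c=c+1e-3*np.array([2*np.mean(Ro*np.cos(th)),2*np.mean(Ro*np.sin(th))])*.7
    for k in(1,2,3,4,5,6,7,8):
        z=2*np.mean(R*np.exp(-1j*k*th));print(k,round(abs(z),2),round(np.degrees(np.angle(z))/k,1),end=" | ")
    print("\n",n,c,"meanR",R.mean(),"Ro",Ro.mean())
    for r in(6.5,7.5,8.5):
        v=val[:,int((r-4)*10)];z=2*np.mean(v*np.exp(-6j*th));z5=2*np.mean(v*np.exp(-5j*th));z7=2*np.mean(v*np.exp(-7j*th));print(r,abs(z).round(2),abs(z5).round(2),abs(z7).round(2),"vertex deg",((np.degrees(np.angle(-z)))/6)%60)
E
python3 hexp.py
```

```text
import numpy as np, cv2
from station import sensors,cams,manip
import functools
CM=functools.lru_cache(None)(lambda n:cams.camera_model(n))
def ray(n,u,v):
    m=CM(n);E=m["extrinsics"];R=E[:3,:3];c=-R.T@E[:3,3]
    return c,R.T@np.array([(u-m["cx"])/m["fx"],(v-m["cy"])/m["fy"],1.])
def plane(n,u,v,z):
1 0.28 -133.7 | 2 0.59 -20.1 | 3 0.13 -42.7 | 4 0.14 -13.2 | 5 0.12 5.7 | 6 0.11 -3.3 | 7 0.16 -6.0 | 8 0.14 -4.8 | 
 side [0.55444142 0.07167855] meanR 7.586111111111099 Ro 12.554166666666637
6.5 3.55 1.52 0.99 vertex deg 2.0595719445242007
7.5 6.56 2.97 0.73 vertex deg 1.2697751788706415
8.5 9.26 3.6 0.07 vertex deg 1.1596047313090365
1 2.29 10.8 | 2 1.13 -77.4 | 3 0.51 -42.6 | 4 0.83 13.6 | 5 0.44 -18.7 | 6 0.15 -20.8 | 7 0.41 7.8 | 8 0.16 -14.6 | 
 top [0.55579032 0.07008097] meanR 6.89999999999999 Ro 12.594444444444413
6.5 2.1 0.55 0.54 vertex deg 57.8795750645068
7.5 3.81 1.01 0.92 vertex deg 0.17550442819840587
8.5 4.77 1.12 0.85 vertex deg 0.8330153416292027
```

>>> move_arm([
  {"dx": -0.13, "dy": 0.86, "dz": 0, "rx": 0, "ry": 0, "rz": 0.067},
  {"dx": -0.13, "dy": 0.86, "dz": 0, "rx": 0, "ry": 0, "rz": 0.067},
  {"dx": -0.13, "dy": 0.86, "dz": 0, "rx": 0, "ry": 0, "rz": 0.067},
  {"dx": -0.13, "dy": 0.86, "dz": 0, "rx": 0, "ry": 0, "rz": 0.067},
  {"dx": -0.13, "dy": 0.86, "dz": 0, "rx": 0, "ry": 0, "rz": 0.067},
  {"dx": -0.13, "dy": 0.86, "dz": 0, "rx": 0, "ry": 0, "rz": 0.067},
  {"dx": -0.13, "dy": 0.86, "dz": 0, "rx": 0, "ry": 0, "rz": 0.067},
  {"dx": -0.13, "dy": 0.86, "dz": 0, "rx": 0, "ry": 0, "rz": 0.067},
  {"dx": -0.13, "dy": 0.86, "dz": 0, "rx": 0, "ry": 0, "rz": 0.067},
  {"dx": -0.13, "dy": 0.86, "dz": 0, "rx": 0, "ry": 0, "rz": 0.067},
])

```text
t: 8.85
tcp_pos: [0.5687, -0.0142, 0.1863]
tool_rot: [0.984, 0.178, 0.0, 0.0]
force: [-0.3, 0.4, -0.8]
finger_gap: 0.199
gripper_force: 77.8
```

>>> move_arm([
  {"dx": -0.13, "dy": 0.86, "dz": 0, "rx": 0, "ry": 0, "rz": 0.067},
  {"dx": -0.13, "dy": 0.86, "dz": 0, "rx": 0, "ry": 0, "rz": 0.067},
  {"dx": -0.13, "dy": 0.86, "dz": 0, "rx": 0, "ry": 0, "rz": 0.067},
  {"dx": -0.13, "dy": 0.86, "dz": 0, "rx": 0, "ry": 0, "rz": 0.067},
  {"dx": 0, "dy": 0, "dz": -0.5, "rx": 0, "ry": 0, "rz": 0},
  {"dx": 0, "dy": 0, "dz": -0.3, "rx": 0, "ry": 0, "rz": 0},
  {"dx": 0, "dy": 0, "dz": 0, "rx": 0, "ry": 0, "rz": 0},
  {"dx": 0, "dy": 0, "dz": 0, "rx": 0, "ry": 0, "rz": 0},
  {"dx": 0, "dy": 0, "dz": 0, "rx": 0, "ry": 0, "rz": 0},
  {"dx": 0, "dy": 0, "dz": 0, "rx": 0, "ry": 0, "rz": 0},
])

```text
t: 10.1
tcp_pos: [0.5561, 0.0702, 0.1666]
tool_rot: [0.97, 0.245, 0.0, 0.0]
force: [0.4, -0.5, -0.5]
finger_gap: 0.193
gripper_force: 78.1
```

```bash
python3 - <<'E'
from h import *
I=[]
for n,b in(("top",(259,200,339,280)),("side",(296,210,376,290))):
    im=np.mean([cams.snapshot(n)[:,:,::-1].astype(float) for _ in range(3)],0).astype(np.uint8)
    a,b0,c,d=b;I.append(cv2.resize(im[b0:d,a:c],(400,400),interpolation=cv2.INTER_CUBIC))
cv2.imwrite("pics/hov.png",np.hstack(I))
s=sensors.sense();p=s["tcp_pos"];print(s["t"],p,s["tool_rot"])
for z in(-.081,0,.019): print(z,proj("side",p+[0,0,z]),proj("top",p+[0,0,z]))
E
```

```text
10.4 [0.55592273 0.07042132 0.16635532] [9.69462449e-01 2.45239797e-01 3.84836729e-05 1.20459478e-05]
-0.081 [330.41924916 255.62199249] [298.23994566 240.73518434]
0 [331.51964255 225.59392543] [296.52116734 233.11880064]
0.019 [331.795714 218.060354] [296.07496303 231.1415455 ]
```

View pics/hov.png

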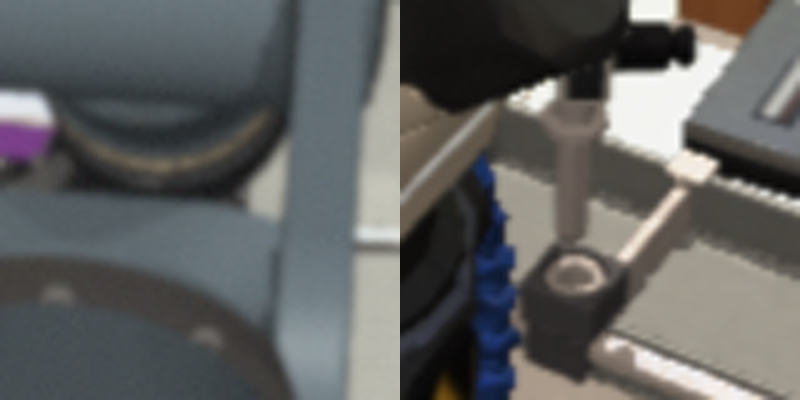

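The side view shows the key tip at (330,258), just above the socket at (331,264.6). They agree to about 1 mm. I'll descend gently.

>>> move_arm([
  {"dx": -0.05, "dy": 0, "dz": -0.1, "rx": 0, "ry": 0, "rz": 0},
  {"dx": 0, "dy": 0, "dz": -0.2, "rx": 0, "ry": 0, "rz": 0},
  {"dx": 0, "dy": 0, "dz": -0.2, "rx": 0, "ry": 0, "rz": 0},
  {"dx": 0, "dy": 0, "dz": -0.15, "rx": 0, "ry": 0, "rz": 0},
  {"dx": 0, "dy": 0, "dz": -0.15, "rx": 0, "ry": 0, "rz": 0},
  {"dx": 0, "dy": 0, "dz": -0.1, "rx": 0, "ry": 0, "rz": 0},
  {"dx": 0, "dy": 0, "dz": -0.08, "rx": 0, "ry": 0, "rz": 0},
  {"dx": 0, "dy": 0, "dz": -0.06, "rx": 0, "ry": 0, "rz": 0},
  {"dx": 0, "dy": 0, "dz": 0, "rx": 0, "ry": 0, "rz": 0},
  {"dx": 0, "dy": 0, "dz": 0, "rx": 0, "ry": 0, "rz": 0},
])

```text
t: 11.65
tcp_pos: [0.5548, 0.0703, 0.1404]
tool_rot: [0.969, 0.245, 0.0, 0.0]
force: [0.6, -0.5, -1.5]
finger_gap: 0.194
gripper_force: 78.0
```

>>> move_arm([
  {"dx": 0, "dy": 0, "dz": -0.04, "rx": 0, "ry": 0, "rz": 0},
  {"dx": 0, "dy": 0, "dz": -0.04, "rx": 0, "ry": 0, "rz": 0},
  {"dx": 0, "dy": 0, "dz": -0.04, "rx": 0, "ry": 0, "rz": 0},
  {"dx": 0, "dy": 0, "dz": -0.04, "rx": 0, "ry": 0, "rz": 0},
  {"dx": 0, "dy": 0, "dz": -0.04, "rx": 0, "ry": 0, "rz": 0},
  {"dx": 0, "dy": 0, "dz": 0, "rx": 0, "ry": 0, "rz": 0},
  {"dx": 0, "dy": 0, "dz": 0, "rx": 0, "ry": 0, "rz": 0},
  {"dx": 0, "dy": 0, "dz": 0, "rx": 0, "ry": 0, "rz": 0},
  {"dx": 0, "dy": 0, "dz": 0, "rx": 0, "ry": 0, "rz": 0},
  {"dx": 0, "dy": 0, "dz": 0, "rx": 0, "ry": 0, "rz": 0},
])

```text
t: 12.9
tcp_pos: [0.5547, 0.07, 0.1351]
tool_rot: [0.969, 0.245, -0.0, 0.0]
force: [-0.6, -5.6, -0.6]
finger_gap: 0.193
gripper_force: 78.3
```

>>> move_arm([
  {"dx": 0, "dy": -0.03, "dz": 0, "rx": 0, "ry": 0, "rz": 0},
  {"dx": 0, "dy": 0, "dz": -0.04, "rx": 0, "ry": 0, "rz": 0},
  {"dx": 0, "dy": 0, "dz": -0.04, "rx": 0, "ry": 0, "rz": 0},
  {"dx": 0, "dy": 0, "dz": -0.04, "rx": 0, "ry": 0, "rz": 0},
  {"dx": 0, "dy": 0, "dz": -0.04, "rx": 0, "ry": 0, "rz": 0},
  {"dx": 0, "dy": 0, "dz": -0.04, "rx": 0, "ry": 0, "rz": 0},
  {"dx": 0, "dy": 0, "dz": 0, "rx": 0, "ry": 0, "rz": 0},
  {"dx": 0, "dy": 0, "dz": 0, "rx": 0, "ry": 0, "rz": 0},
  {"dx": 0, "dy": 0, "dz": 0, "rx": 0, "ry": 0, "rz": 0},
  {"dx": 0, "dy": 0, "dz": 0, "rx": 0, "ry": 0, "rz": 0},
])

```text
t: 14.15
tcp_pos: [0.5546, 0.0697, 0.1302]
tool_rot: [0.969, 0.245, -0.0, -0.0]
force: [0.4, -4.2, -0.4]
finger_gap: 0.198
gripper_force: 78.2
```

>>> move_arm([
  {"dx": 0, "dy": -0.03, "dz": 0, "rx": 0, "ry": 0, "rz": 0},
  {"dx": 0, "dy": 0, "dz": -0.04, "rx": 0, "ry": 0, "rz": 0},
  {"dx": 0, "dy": 0, "dz": -0.04, "rx": 0, "ry": 0, "rz": 0},
  {"dx": 0, "dy": 0, "dz": -0.04, "rx": 0, "ry": 0, "rz": 0},
  {"dx": 0, "dy": 0, "dz": -0.04, "rx": 0, "ry": 0, "rz": 0},
  {"dx": 0, "dy": 0, "dz": -0.04, "rx": 0, "ry": 0, "rz": 0},
  {"dx": 0, "dy": 0, "dz": -0.02, "rx": 0, "ry": 0, "rz": 0},
  {"dx": 0, "dy": 0, "dz": 0, "rx": 0, "ry": 0, "rz": 0},
  {"dx": 0, "dy": 0, "dz": 0, "rx": 0, "ry": 0, "rz": 0},
  {"dx": 0, "dy": 0, "dz": 0, "rx": 0, "ry": 0, "rz": 0},
])

```text
t: 15.4
tcp_pos: [0.5547, 0.0691, 0.1255]
tool_rot: [0.969, 0.245, 0.0, -0.0]
force: [-0.5, -1.8, 5.4]
finger_gap: 0.197
gripper_force: 79.2
```

Seated: TCP at 0.1255 with upward contact force. I'll press slightly and loosen.

>>> move_arm([
  {"dx": 0, "dy": 0, "dz": -0.03, "rx": 0, "ry": 0, "rz": 0},
  {"dx": 0, "dy": 0, "dz": 0, "rx": 0, "ry": 0, "rz": 0},
  {"dx": 0, "dy": 0, "dz": 0, "rx": 0, "ry": 0, "rz": 0.1},
  {"dx": 0, "dy": 0, "dz": 0, "rx": 0, "ry": 0, "rz": 0.1},
  {"dx": 0, "dy": 0, "dz": 0, "rx": 0, "ry": 0, "rz": 0.1},
  {"dx": 0, "dy": 0, "dz": 0, "rx": 0, "ry": 0, "rz": 0.1},
  {"dx": 0, "dy": 0, "dz": 0, "rx": 0, "ry": 0, "rz": 0.1},
  {"dx": 0, "dy": 0, "dz": 0, "rx": 0, "ry": 0, "rz": 0.1},
  {"dx": 0, "dy": 0, "dz": 0, "rx": 0, "ry": 0, "rz": 0.1},
  {"dx": 0, "dy": 0, "dz": 0, "rx": 0, "ry": 0, "rz": 0},
])

```text
t: 16.65
tcp_pos: [0.5553, 0.0683, 0.1254]
tool_rot: [0.908, 0.418, 0.001, 0.001]
force: [-1.8, -3.1, 9.0]
finger_gap: 0.197
gripper_force: 79.6
```

```bash
python3 -c "
from h import *
s=sensors.sense();print(s['t'],s['tcp_pos'],s['tool_rot'],s['force'],s['ft_torque'],s['q'])"
```

```text
16.65 [0.55534198 0.06830604 0.12542204] [9.08478222e-01 4.17930837e-01 6.10529882e-04 8.73033172e-04] [-1.79980489 -3.05725351  9.02321398] [-0.71134096  0.38786    -0.06231996] [-7.68192099e-02  5.86227072e-01  1.69479459e+00 -1.23075401e-03
  8.58655178e-01  6.32446923e-01]
```

>>> move_arm([
  {"dx": 0, "dy": 0, "dz": 0, "rx": 0, "ry": 0, "rz": 0.2},
  {"dx": 0, "dy": 0, "dz": 0, "rx": 0, "ry": 0, "rz": 0.2},
  {"dx": 0, "dy": 0, "dz": 0, "rx": 0, "ry": 0, "rz": 0.2},
  {"dx": 0, "dy": 0, "dz": 0, "rx": 0, "ry": 0, "rz": 0.2},
  {"dx": 0, "dy": 0, "dz": 0, "rx": 0, "ry": 0, "rz": 0.2},
  {"dx": 0, "dy": 0, "dz": 0, "rx": 0, "ry": 0, "rz": 0.2},
  {"dx": 0, "dy": 0, "dz": 0, "rx": 0, "ry": 0, "rz": 0.2},
  {"dx": 0, "dy": 0, "dz": 0, "rx": 0, "ry": 0, "rz": 0.1},
  {"dx": 0, "dy": 0, "dz": 0, "rx": 0, "ry": 0, "rz": 0},
  {"dx": 0, "dy": 0, "dz": 0, "rx": 0, "ry": 0, "rz": 0},
])

```text
t: 17.9
tcp_pos: [0.5569, 0.0681, 0.1255]
tool_rot: [0.68, 0.734, 0.001, 0.002]
force: [0.8, -3.4, 6.3]
finger_gap: 0.196
gripper_force: 79.3
```

```bash
python3 -c "
from h import *
s=sensors.sense();r=s['tool_rot'];print(s['t'],s['tcp_pos'],2*np.degrees(np.arctan2(r[1],r[0])),s['force'],s['ft_torque'],s['q'])
snap('side','s3.png',(285,190,435,310),4)
snap('top','t3.png',(225,170,385,330),3)
# tote corners from first top frame
"
```

```text
17.9 [0.55687377 0.06813005 0.12551876] 94.38563907088707 [ 0.76088524 -3.41706042  6.3177298 ] [-0.75497157 -0.10135382 -0.14698667] [-7.69312818e-02  5.86607641e-01  1.69344036e+00 -1.21675544e-03
  8.56227414e-01 -1.52680237e-01]
```

View pics/s3.png

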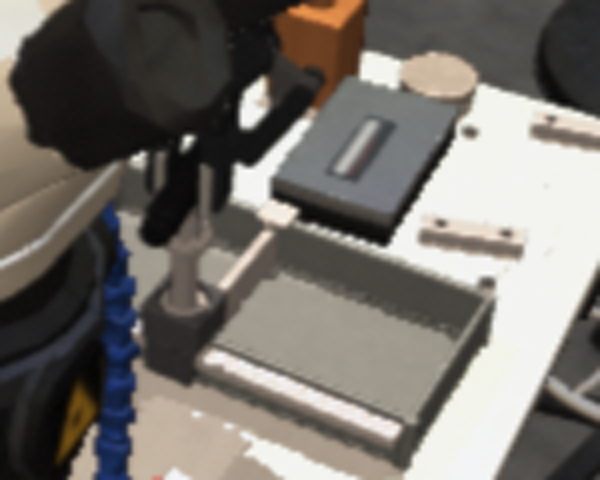

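The side view shows the key fully down in the block with its bar turned. Torque on the key is about 0.15 N·m, so the screw has turned. Next I'll compute the tote frame.

```bash
python3 - <<'E'
from h import *
k=2.66
C=[plane("top",185+u/k,180+v/k,.037)[:2] for u,v in[(315,37),(467,40),(457,362),(296,356)]]
C=np.array(C);print(C.round(4),[np.linalg.norm(C[i]-C[(i+1)%4]).round(4) for i in range(4)])
c=C.mean(0);ydir=(C[0]+C[1]-C[2]-C[3]);ydir/=np.linalg.norm(ydir)
print("centre",c,"yaw",np.degrees(np.arctan2(ydir[1],ydir[0])))
a=plane("top",185+330/k,180+175/k,.037)[:2];b=plane("top",185+445/k,180+180/k,.037)[:2]
for p in(a,b,[.5555,.0703]): print("div v",(np.array(p)-c)@ydir)
print((b-a),np.degrees(np.arctan2(*(b-a)[::-1])))
E
```

```text
[[ 0.6611  0.0615]
 [ 0.6577 -0.0552]
 [ 0.4134 -0.0424]
 [ 0.4186  0.0763]] [np.float64(0.1167), np.float64(0.2447), np.float64(0.1188), np.float64(0.2429)]
centre [0.53769792 0.01004384] yaw -3.2339151911488955
div v 0.013624614394492442
div v 0.014018419940336625
div v 0.014374533431323186
[-0.00450474 -0.08670732] -92.97403996557556
```

View pics/t3.png

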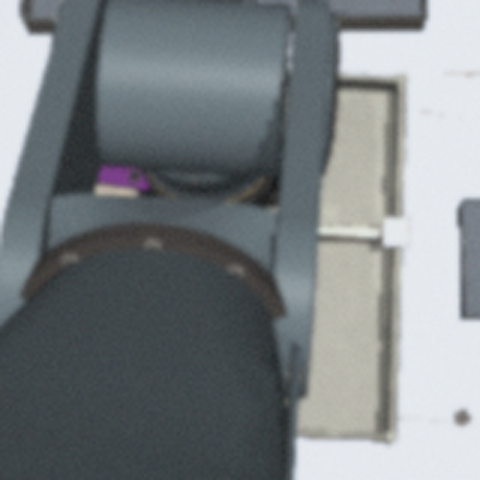

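The top view shows the right end of the divider, at crop (395,232). It sits at about +14 mm, so I'll slide it about 29 mm further away.

>>> move_arm([
  {"dx": 0.1, "dy": -0.006, "dz": 0, "rx": 0, "ry": 0, "rz": 0},
  {"dx": 0.16, "dy": -0.009, "dz": 0, "rx": 0, "ry": 0, "rz": 0},
  {"dx": 0.16, "dy": -0.009, "dz": 0, "rx": 0, "ry": 0, "rz": 0},
  {"dx": 0.16, "dy": -0.009, "dz": 0, "rx": 0, "ry": 0, "rz": 0},
  {"dx": 0.16, "dy": -0.009, "dz": 0, "rx": 0, "ry": 0, "rz": 0},
  {"dx": 0.16, "dy": -0.009, "dz": 0, "rx": 0, "ry": 0, "rz": 0},
  {"dx": 0.16, "dy": -0.009, "dz": 0, "rx": 0, "ry": 0, "rz": 0},
  {"dx": 0.12, "dy": -0.006, "dz": 0, "rx": 0, "ry": 0, "rz": 0},
  {"dx": 0, "dy": 0, "dz": 0, "rx": 0, "ry": 0, "rz": 0},
  {"dx": 0, "dy": 0, "dz": 0, "rx": 0, "ry": 0, "rz": 0},
])

```text
t: 19.25
tcp_pos: [0.5854, 0.0666, 0.1255]
tool_rot: [0.68, 0.734, 0.001, 0.001]
force: [-0.7, -2.3, 8.5]
finger_gap: 0.195
gripper_force: 79.5
```

```bash
cat > div.py <<'E'
from h import *
s=sensors.sense();print(s['t'],s['tcp_pos'],s['force'],s['ft_torque'])
snap('top','tmp.png')
im=np.load("last_top.npy");hsv=cv2.cvtColor(im,cv2.COLOR_BGR2HSV)
c=np.array([.5377,.0100]);y=np.radians(-3.15);Y=np.array([np.cos(y),np.sin(y)]);X=np.array([-Y[1],Y[0]])*-1
# brightness profile along y at several x, divider top z=.038
g=im.mean(2)
vs=np.arange(-.1,.11,.0005)
for x in(.02,.03,.04):
    p=np.array([proj("top",[*(c+X*x+Y*v),.038]) for v in vs])
    from scipy.ndimage import map_coordinates
    val=map_coordinates(g,[p[:,1],p[:,0]],order=1)
    i=np.argmax(val[20:-20])+20;w=np.clip(val[i-16:i+17]-190,0,None);print(x,(vs[i-16:i+17]*w).sum()/w.sum(),val[i])
E
python3 div.py
```

```text
19.25 [0.585395   0.066638   0.12552272] [-0.74128441 -2.25518404  8.51193897] [-0.68684963  0.16139007 -0.12450814]
0.02 0.043557634387405564 223.70171360633327
0.03 0.04352031201662241 220.50610763693018
0.04 0.04299526288785749 215.96804256130176
```

Divider is at +43.5 mm. Now I'll tighten.

>>> move_arm([
  {"dx": 0, "dy": 0, "dz": 0, "rx": 0, "ry": 0, "rz": -0.24},
  {"dx": 0, "dy": 0, "dz": 0, "rx": 0, "ry": 0, "rz": -0.24},
  {"dx": 0, "dy": 0, "dz": 0, "rx": 0, "ry": 0, "rz": -0.24},
  {"dx": 0, "dy": 0, "dz": 0, "rx": 0, "ry": 0, "rz": -0.24},
  {"dx": 0, "dy": 0, "dz": 0, "rx": 0, "ry": 0, "rz": -0.24},
  {"dx": 0, "dy": 0, "dz": 0, "rx": 0, "ry": 0, "rz": -0.24},
  {"dx": 0, "dy": 0, "dz": 0, "rx": 0, "ry": 0, "rz": -0.24},
  {"dx": 0, "dy": 0, "dz": 0, "rx": 0, "ry": 0, "rz": -0.24},
  {"dx": 0, "dy": 0, "dz": 0, "rx": 0, "ry": 0, "rz": -0.24},
  {"dx": 0, "dy": 0, "dz": 0, "rx": 0, "ry": 0, "rz": -0.2},
])

```text
t: 20.55
tcp_pos: [0.5844, 0.0673, 0.1255]
tool_rot: [0.979, 0.203, 0.0, 0.0]
force: [-2.4, -0.9, 9.7]
finger_gap: 0.195
gripper_force: 79.6
```

```bash
python3 div.py; python3 -c "
from h import *
s=sensors.sense();r=s['tool_rot'];print(2*np.degrees(np.arctan2(r[1],r[0])))"
```

```text
20.55 [0.58436586 0.06727516 0.1254609 ] [-2.42020598 -0.90104499  9.7023334 ] [-0.23832956  0.50466805  0.17700884]
0.02 0.04524826522446945 220.33381396310958
0.03 0.04512345240632556 216.35104649529927
0.04 0.044873361456046874 213.82200328869945
23.272205916494944
```

>>> move_arm([
  {"dx": 0, "dy": 0, "dz": 0, "rx": 0, "ry": 0, "rz": -0.1},
  {"dx": 0, "dy": 0, "dz": 0, "rx": 0, "ry": 0, "rz": -0.1},
  {"dx": 0, "dy": 0, "dz": 0, "rx": 0, "ry": 0, "rz": 0},
  {"dx": 0, "dy": 0, "dz": 0, "rx": 0, "ry": 0, "rz": 0},
  {"dx": 0, "dy": 0, "dz": 0, "rx": 0, "ry": 0, "rz": 0},
  {"dx": 0, "dy": 0, "dz": 0, "rx": 0, "ry": 0, "rz": 0},
  {"dx": 0, "dy": 0, "dz": 0, "rx": 0, "ry": 0, "rz": 0},
  {"dx": 0, "dy": 0, "dz": 0, "rx": 0, "ry": 0, "rz": 0},
  {"dx": 0, "dy": 0, "dz": 0, "rx": 0, "ry": 0, "rz": 0},
  {"dx": 0, "dy": 0, "dz": 0, "rx": 0, "ry": 0, "rz": 0},
])

```text
t: 21.85
tcp_pos: [0.5842, 0.0675, 0.1254]
tool_rot: [0.988, 0.153, 0.0, -0.0]
force: [-2.4, -1.4, 8.9]
finger_gap: 0.195
gripper_force: 79.7
```

```bash
python3 div.py; python3 -c "
from h import *
s=sensors.sense();r=s['tool_rot'];print(2*np.degrees(np.arctan2(r[1],r[0])))"
```

```text
21.85 [0.58421263 0.06746861 0.1254259 ] [-2.40231332 -1.36325068  8.9374508 ] [-0.18385917  0.55641382  0.08291348]
0.02 0.04522940061577221 221.07510422939527
0.03 0.045128074757908934 217.9842484471358
0.04 0.04488844634000122 214.49091376864644
17.614567336067974
```

>>> move_arm([
  {"dx": 0, "dy": 0, "dz": 0, "rx": 0, "ry": 0, "rz": -0.1},
  {"dx": 0, "dy": 0, "dz": 0, "rx": 0, "ry": 0, "rz": -0.08},
  {"dx": 0, "dy": 0, "dz": 0, "rx": 0, "ry": 0, "rz": 0},
  {"dx": 0, "dy": 0, "dz": 0, "rx": 0, "ry": 0, "rz": 0},
  {"dx": 0, "dy": 0, "dz": 0, "rx": 0, "ry": 0, "rz": 0},
  {"dx": 0, "dy": 0, "dz": 0, "rx": 0, "ry": 0, "rz": 0},
  {"dx": 0, "dy": 0, "dz": 0, "rx": 0, "ry": 0, "rz": 0},
  {"dx": 0, "dy": 0, "dz": 0, "rx": 0, "ry": 0, "rz": 0},
  {"dx": 0, "dy": 0, "dz": 0, "rx": 0, "ry": 0, "rz": 0},
  {"dx": 0, "dy": 0, "dz": 0, "rx": 0, "ry": 0, "rz": 0},
])

```text
t: 23.15
tcp_pos: [0.5841, 0.0676, 0.1254]
tool_rot: [0.994, 0.106, 0.0, -0.0]
force: [-2.5, -0.3, 9.3]
finger_gap: 0.196
gripper_force: 79.7
```

```bash
cat > tq.py <<'E'
from h import *
s=sensors.sense();r=s['tool_rot'];print(s['t'],s['tcp_pos'].round(4),'yaw',2*np.degrees(np.arctan2(r[1],r[0])),s['force'].round(1),s['ft_torque'].round(3))
E
python3 tq.py
```

```text
23.15 [0.5841 0.0676 0.1254] yaw 12.21067077189254 [-2.5 -0.3  9.3] [-0.156  0.53   0.087]
```

>>> move_arm([
  {"dx": 0, "dy": 0, "dz": 0, "rx": 0, "ry": 0, "rz": -0.1},
  {"dx": 0, "dy": 0, "dz": 0, "rx": 0, "ry": 0, "rz": -0.1},
  {"dx": 0, "dy": 0, "dz": 0, "rx": 0, "ry": 0, "rz": 0},
  {"dx": 0, "dy": 0, "dz": 0, "rx": 0, "ry": 0, "rz": 0},
  {"dx": 0, "dy": 0, "dz": 0, "rx": 0, "ry": 0, "rz": 0},
  {"dx": 0, "dy": 0, "dz": 0, "rx": 0, "ry": 0, "rz": 0},
  {"dx": 0, "dy": 0, "dz": 0, "rx": 0, "ry": 0, "rz": 0},
  {"dx": 0, "dy": 0, "dz": 0, "rx": 0, "ry": 0, "rz": 0},
  {"dx": 0, "dy": 0, "dz": 0, "rx": 0, "ry": 0, "rz": 0},
  {"dx": 0, "dy": 0, "dz": 0, "rx": 0, "ry": 0, "rz": 0},
])

```text
t: 24.4
tcp_pos: [0.5841, 0.0678, 0.1254]
tool_rot: [0.999, 0.054, 0.0, -0.0]
force: [-2.3, -0.1, 9.5]
finger_gap: 0.197
gripper_force: 79.8
```

```bash
python3 tq.py; python3 -c "
from h import *
snap('side','s4.png',(285,190,365,280),6)"
```

```text
24.4 [0.5841 0.0678 0.1254] yaw 6.217979482120369 [-2.3 -0.1  9.5] [-0.021  0.581  0.183]
```

View pics/s4.png

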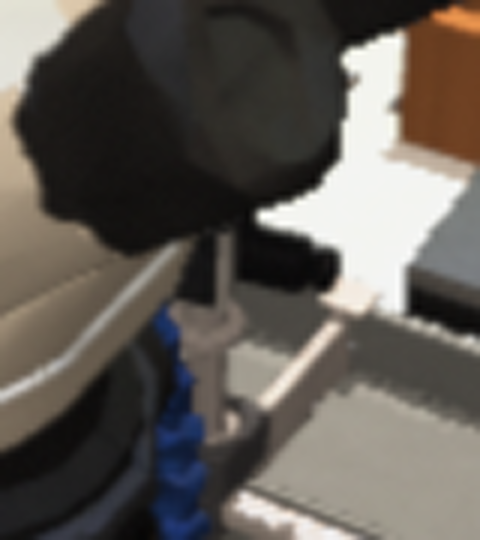

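The key is still upright in the socket and torque is rising. I'll turn a little more to confirm the stop.

>>> move_arm([
  {"dx": 0, "dy": 0, "dz": 0, "rx": 0, "ry": 0, "rz": -0.08},
  {"dx": 0, "dy": 0, "dz": 0, "rx": 0, "ry": 0, "rz": -0.08},
  {"dx": 0, "dy": 0, "dz": 0, "rx": 0, "ry": 0, "rz": 0},
  {"dx": 0, "dy": 0, "dz": 0, "rx": 0, "ry": 0, "rz": 0},
  {"dx": 0, "dy": 0, "dz": 0, "rx": 0, "ry": 0, "rz": 0},
  {"dx": 0, "dy": 0, "dz": 0, "rx": 0, "ry": 0, "rz": 0},
  {"dx": 0, "dy": 0, "dz": 0, "rx": 0, "ry": 0, "rz": 0},
  {"dx": 0, "dy": 0, "dz": 0, "rx": 0, "ry": 0, "rz": 0},
  {"dx": 0, "dy": 0, "dz": 0, "rx": 0, "ry": 0, "rz": 0},
  {"dx": 0, "dy": 0, "dz": 0, "rx": 0, "ry": 0, "rz": 0},
])

```text
t: 25.7
tcp_pos: [0.584, 0.0679, 0.1254]
tool_rot: [1.0, 0.012, 0.0, -0.0]
force: [-2.4, 0.7, 9.7]
finger_gap: 0.198
gripper_force: 79.8
```

```bash
python3 tq.py
```

```text
25.7 [0.584  0.0679 0.1254] yaw 1.4306962272136294 [-2.4  0.7  9.7] [0.072 0.531 0.187]
```

>>> move_arm([
  {"dx": 0, "dy": 0, "dz": 0, "rx": 0, "ry": 0, "rz": -0.1},
  {"dx": 0, "dy": 0, "dz": 0, "rx": 0, "ry": 0, "rz": -0.1},
  {"dx": 0, "dy": 0, "dz": 0, "rx": 0, "ry": 0, "rz": 0},
  {"dx": 0, "dy": 0, "dz": 0, "rx": 0, "ry": 0, "rz": 0},
  {"dx": 0, "dy": 0, "dz": 0, "rx": 0, "ry": 0, "rz": 0},
  {"dx": 0, "dy": 0, "dz": 0, "rx": 0, "ry": 0, "rz": 0},
  {"dx": 0, "dy": 0, "dz": 0, "rx": 0, "ry": 0, "rz": 0},
  {"dx": 0, "dy": 0, "dz": 0, "rx": 0, "ry": 0, "rz": 0},
  {"dx": 0, "dy": 0, "dz": 0, "rx": 0, "ry": 0, "rz": 0},
  {"dx": 0, "dy": 0, "dz": 0, "rx": 0, "ry": 0, "rz": 0},
])

```text
t: 26.95
tcp_pos: [0.584, 0.0681, 0.1254]
tool_rot: [0.999, -0.04, 0.0, -0.001]
force: [-1.5, 0.0, 9.5]
finger_gap: 0.197
gripper_force: 79.8
```

```bash
python3 tq.py; python3 -c "
from h import *
snap('side','s5.png',(300,170,400,270),6)"
```

```text
26.95 [0.584  0.0681 0.1254] yaw -4.590166902526763 [-1.5  0.   9.5] [0.136 0.607 0.132]
```

View pics/s5.png

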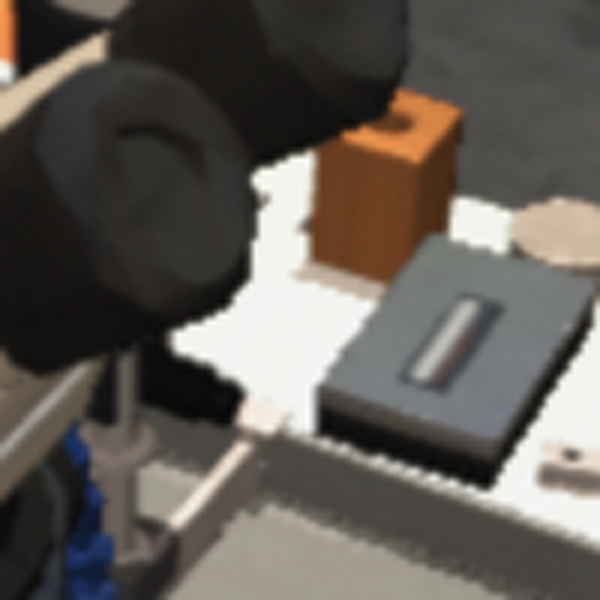

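The side view shows the bar end at about (339.7,237). I'll check the bar's actual yaw against the tool's.

```bash
python3 - <<'E'
from h import *
def ends(p,label):
    p=np.array(p)
    print(label,proj("side",p).round(1))
    for f in range(-40,61,10):
        a=np.radians(f);d=np.array([np.cos(a),np.sin(a),0])*.048
        print(f,proj("side",p+d).round(1),proj("side",p-d).round(1),end=" ; ")
    print()
ends([.584,.068,.144],"now")
E
```

```text
now [319.7 229.6]
-40 [311.1 217. ] [328.8 243.2] ; -30 [307.7 218. ] [332.5 242. ] ; -20 [304.5 219.4] [335.7 240.5] ; -10 [301.8 221.1] [338.4 238.6] ; 0 [299.6 223. ] [340.4 236.4] ; 10 [298.  225.2] [341.8 234.1] ; 20 [297.  227.6] [342.5 231.7] ; 30 [296.6 230. ] [342.6 229.2] ; 40 [297.  232.5] [341.9 226.8] ; 50 [298.1 234.9] [340.5 224.5] ; 60 [299.9 237.2] [338.6 222.4] ;
```

>>> move_arm([
  {"dx": 0, "dy": 0, "dz": 0, "rx": 0, "ry": 0, "rz": -0.1},
  {"dx": 0, "dy": 0, "dz": 0, "rx": 0, "ry": 0, "rz": -0.1},
  {"dx": 0, "dy": 0, "dz": 0, "rx": 0, "ry": 0, "rz": 0},
  {"dx": 0, "dy": 0, "dz": 0, "rx": 0, "ry": 0, "rz": 0},
  {"dx": 0, "dy": 0, "dz": 0, "rx": 0, "ry": 0, "rz": 0},
  {"dx": 0, "dy": 0, "dz": 0, "rx": 0, "ry": 0, "rz": 0},
  {"dx": 0, "dy": 0, "dz": 0, "rx": 0, "ry": 0, "rz": 0},
  {"dx": 0, "dy": 0, "dz": 0, "rx": 0, "ry": 0, "rz": 0},
  {"dx": 0, "dy": 0, "dz": 0, "rx": 0, "ry": 0, "rz": 0},
  {"dx": 0, "dy": 0, "dz": 0, "rx": 0, "ry": 0, "rz": 0},
])

```text
t: 28.25
tcp_pos: [0.584, 0.0683, 0.1254]
tool_rot: [0.996, -0.093, -0.0, -0.001]
force: [-2.9, 1.7, 10.0]
finger_gap: 0.197
gripper_force: 79.8
```

```bash
python3 tq.py
```

```text
28.25 [0.584  0.0683 0.1254] yaw -10.622862551418862 [-2.9  1.7 10. ] [0.252 0.592 0.129]
```

Torque stays flat at about 0.13 N·m. I'll back off within the play, lift out and check the screw's hexagon phase.

>>> move_arm([
  {"dx": 0, "dy": 0, "dz": 0, "rx": 0, "ry": 0, "rz": 0.15},
  {"dx": 0, "dy": 0, "dz": 0, "rx": 0, "ry": 0, "rz": 0.15},
  {"dx": 0, "dy": 0, "dz": 0.15, "rx": 0, "ry": 0, "rz": 0},
  {"dx": 0, "dy": 0, "dz": 0.2, "rx": 0, "ry": 0, "rz": 0},
  {"dx": 0, "dy": 0, "dz": 0.3, "rx": 0, "ry": 0, "rz": 0},
  {"dx": 0, "dy": 0, "dz": 0.5, "rx": 0, "ry": 0, "rz": 0},
  {"dx": 0, "dy": 0, "dz": 0.5, "rx": 0, "ry": 0, "rz": 0},
  {"dx": 0, "dy": 0, "dz": 0.5, "rx": 0, "ry": 0, "rz": 0},
  {"dx": 0, "dy": 0, "dz": 0.4, "rx": 0, "ry": 0, "rz": 0},
  {"dx": 0, "dy": 0, "dz": 0, "rx": 0, "ry": 0, "rz": 0},
])

```text
t: 29.5
tcp_pos: [0.5849, 0.0672, 0.1894]
tool_rot: [1.0, -0.014, 0.001, 0.0]
force: [-0.3, -0.5, -1.3]
finger_gap: 0.195
gripper_force: 82.6
```

```bash
python3 tq.py; python3 - <<'E'
from h import *
B=np.mean([cams.snapshot("side").astype(float) for _ in range(8)],0);np.save("sideC",B)
c=proj("side",[.5842,.068,.061]).round().astype(int);print(c)
im=B[:,:,::-1].astype(np.uint8);x,y=c
cv2.imwrite("pics/s6.png",np.hstack([cv2.resize(im[y-13:y+13,x-13:x+13],(390,390),interpolation=cv2.INTER_CUBIC),cv2.resize(im[170:270,280:380],(390,390),interpolation=cv2.INTER_CUBIC)]))
E
```

```text
29.5 [0.5849 0.0672 0.1894] yaw -1.6146257508884407 [-0.3 -0.5 -1.3] [ 0.005 -0.01   0.006]
[319 259]
```

View pics/s6.png

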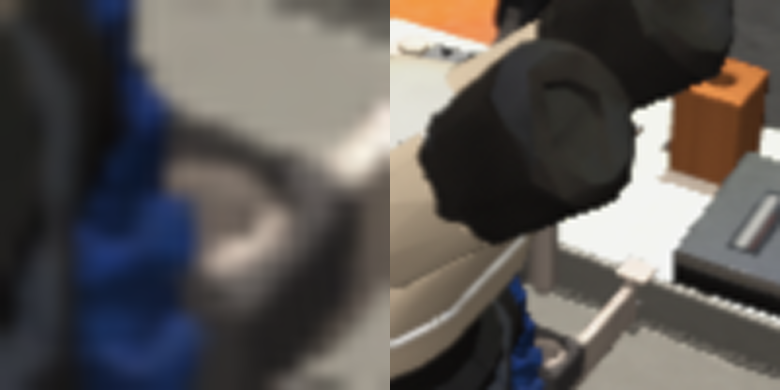

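The blue cord hides the socket in the side view. I'll move over the stand and check from the top.

>>> move_arm([
  {"dx": 0.05, "dy": -0.92, "dz": 0, "rx": 0, "ry": 0, "rz": 0},
  {"dx": 0.05, "dy": -0.92, "dz": 0, "rx": 0, "ry": 0, "rz": 0},
  {"dx": 0.05, "dy": -0.92, "dz": 0, "rx": 0, "ry": 0, "rz": 0},
  {"dx": 0.05, "dy": -0.92, "dz": 0, "rx": 0, "ry": 0, "rz": 0},
  {"dx": 0.05, "dy": -0.92, "dz": 0, "rx": 0, "ry": 0, "rz": 0},
  {"dx": 0.05, "dy": -0.92, "dz": 0, "rx": 0, "ry": 0, "rz": 0},
  {"dx": 0.05, "dy": -0.92, "dz": 0, "rx": 0, "ry": 0, "rz": 0},
  {"dx": 0.05, "dy": -0.92, "dz": 0, "rx": 0, "ry": 0, "rz": 0},
  {"dx": 0.05, "dy": -0.92, "dz": 0, "rx": 0, "ry": 0, "rz": 0},
  {"dx": 0.05, "dy": -0.92, "dz": 0, "rx": 0, "ry": 0, "rz": 0},
])

```text
t: 31.15
tcp_pos: [0.5968, -0.1643, 0.1878]
tool_rot: [1.0, -0.014, 0.0, 0.0]
force: [0.2, 0.0, -1.1]
finger_gap: 0.197
gripper_force: 82.6
```

>>> move_arm([
  {"dx": 0.06, "dy": -0.92, "dz": 0, "rx": 0, "ry": 0, "rz": 0},
  {"dx": 0.06, "dy": -0.92, "dz": 0, "rx": 0, "ry": 0, "rz": 0},
  {"dx": 0.06, "dy": -0.88, "dz": 0, "rx": 0, "ry": 0, "rz": 0},
  {"dx": 0, "dy": 0, "dz": 0, "rx": 0, "ry": 0, "rz": 0},
  {"dx": 0, "dy": 0, "dz": 0, "rx": 0, "ry": 0, "rz": 0},
  {"dx": 0, "dy": 0, "dz": 0, "rx": 0, "ry": 0, "rz": 0},
  {"dx": 0, "dy": 0, "dz": 0, "rx": 0, "ry": 0, "rz": 0},
  {"dx": 0, "dy": 0, "dz": 0, "rx": 0, "ry": 0, "rz": 0},
  {"dx": 0, "dy": 0, "dz": 0, "rx": 0, "ry": 0, "rz": 0},
  {"dx": 0, "dy": 0, "dz": 0, "rx": 0, "ry": 0, "rz": 0},
])

```text
t: 32.4
tcp_pos: [0.6012, -0.2307, 0.1878]
tool_rot: [1.0, -0.014, 0.0, -0.0]
force: [-0.3, 0.4, -0.9]
finger_gap: 0.192
gripper_force: 82.6
```

```bash
python3 tq.py; python3 - <<'E'
from h import *
A=np.mean([cams.snapshot("top").astype(float) for _ in range(8)],0);S=cams.snapshot("side")
np.save("topD",A)
im=A[:,:,::-1].astype(np.uint8);x,y=proj("top",[.5845,.068,.061]).round().astype(int);print(x,y)
s=S[140:220,320:400][:,:,::-1]
cv2.imwrite("pics/t6.png",np.hstack([cv2.resize(im[y-35:y+35,x-20:x+50],(390,390),interpolation=cv2.INTER_CUBIC),cv2.resize(s,(390,390),interpolation=cv2.INTER_CUBIC)]))
E
```

```text
32.4 [ 0.6012 -0.2307  0.1878] yaw -1.610167207839449 [-0.3  0.4 -0.9] [ 0.003 -0.005  0.017]
300 229
```

View pics/t6.png

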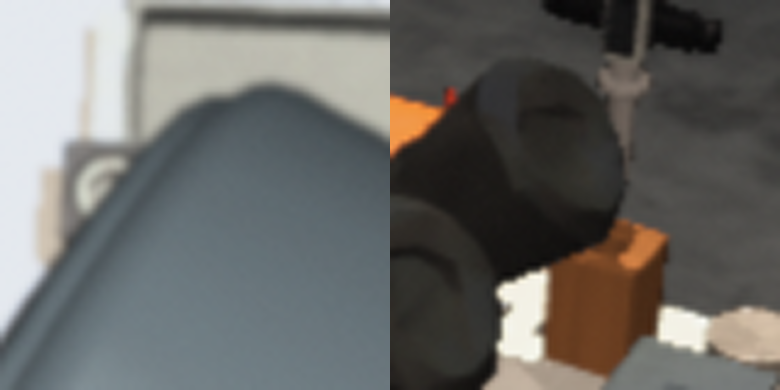

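```bash
python3 - <<'E'
from h import *
p=np.array([.6012,-.2307,.2065])
for f in range(-20,25,5):
    a=np.radians(f);d=np.array([np.cos(a),np.sin(a),0])*.048
    print(f,proj("side",p+d).round(1),proj("side",p-d).round(1))
E
```

```text
-20 [355.3 136. ] [383.9 149.6]
-15 [354.2 136.5] [385. 149.]
-10 [353.3 137.1] [386.  148.4]
-5 [352.4 137.7] [386.8 147.8]
0 [351.6 138.3] [387.5 147.1]
5 [351. 139.] [388.  146.4]
10 [350.5 139.7] [388.4 145.6]
15 [350.2 140.5] [388.6 144.9]
20 [350.  141.2] [388.7 144.1]
```

>>> move_arm([
  {"dx": -0.6, "dy": -0.6, "dz": 0, "rx": 0, "ry": 0, "rz": 0},
  {"dx": -0.6, "dy": -0.6, "dz": 0, "rx": 0, "ry": 0, "rz": 0},
  {"dx": -0.6, "dy": -0.6, "dz": 0, "rx": 0, "ry": 0, "rz": 0},
  {"dx": -0.6, "dy": -0.6, "dz": 0, "rx": 0, "ry": 0, "rz": 0},
  {"dx": -0.6, "dy": -0.6, "dz": 0, "rx": 0, "ry": 0, "rz": 0},
  {"dx": -0.6, "dy": -0.6, "dz": 0, "rx": 0, "ry": 0, "rz": 0},
  {"dx": -0.6, "dy": -0.6, "dz": 0, "rx": 0, "ry": 0, "rz": 0},
  {"dx": -0.6, "dy": -0.6, "dz": 0, "rx": 0, "ry": 0, "rz": 0},
  {"dx": -0.6, "dy": -0.6, "dz": 0, "rx": 0, "ry": 0, "rz": 0},
  {"dx": -0.6, "dy": -0.6, "dz": 0, "rx": 0, "ry": 0, "rz": 0},
])

```text
t: 34.1
tcp_pos: [0.4502, -0.3818, 0.1878]
tool_rot: [1.0, -0.014, 0.0, 0.0]
force: [-0.5, 0.2, -1.2]
finger_gap: 0.194
gripper_force: 82.6
```

```bash
python3 tq.py; python3 - <<'E'
from h import *
from scipy.ndimage import map_coordinates
A=np.mean([cams.snapshot("top").astype(float) for _ in range(8)],0);np.save("topD",A)
I=A.mean(2);n="top"
th=np.radians(np.arange(0,360,5));rr=np.arange(4,16,.1);c=np.array([.5845,.068])
for it in range(8):
    P=np.array([[proj(n,(c[0]+r/1e3*np.cos(t),c[1]+r/1e3*np.sin(t),.061)) for r in rr] for t in th])
    val=map_coordinates(I,[P[...,1],P[...,0]],order=3)
    pk=np.argmax(val[:,30:90],1)+30
    Ro=np.array([rr[pk[i]+np.argmin(np.diff(val[i,pk[i]:]))] for i in range(len(th))])
    c=c+1e-3*np.array([2*np.mean(Ro*np.cos(th)),2*np.mean(Ro*np.sin(th))])*.7
print(c,Ro.mean())
for r in(6.5,7.5,8.5):
    v=val[:,int((r-4)*10)];z=[2*np.mean(v*np.exp(-1j*k*th)) for k in(5,6,7)]
    print(r,np.abs(z).round(2),"vertex deg",(-np.degrees(np.angle(-z[1]))/6+30)%60-30)
x,y=proj("top",[*c,.061]).round().astype(int);im=A[:,:,::-1].astype(np.uint8)
cv2.imwrite("pics/t7.png",np.hstack([cv2.resize(im[y-12:y+12,x-12:x+12],(390,390),interpolation=cv2.INTER_CUBIC),cv2.resize(im[180:330,270:420],(390,390),interpolation=cv2.INTER_CUBIC)]))
E
```

```text
34.1 [ 0.4502 -0.3818  0.1878] yaw -1.6096272403683902 [-0.5  0.2 -1.2] [ 0.04  -0.059  0.043]
[0.58560725 0.06854036] 12.544444444444414
6.5 [0.42 1.7  0.71] vertex deg 6.994541876422545
7.5 [1.06 2.66 0.58] vertex deg 6.1923374398829125
8.5 [1.48 3.48 0.54] vertex deg 5.24167026801657
```

View pics/t7.png

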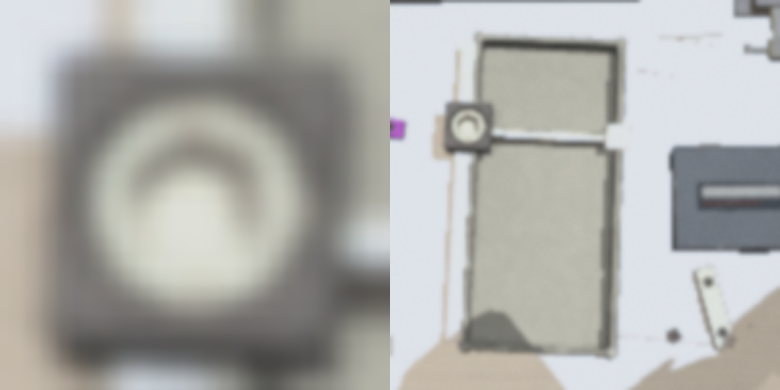

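The bar yaw follows the tool. The screw's hexagon phase reads about +6° (≈0.1 rad), probably because I overturned past the stop and then backed off. I'll re-seat at the aligned angle and tighten gently.

>>> move_arm([
  {"dx": 0.27, "dy": 0.9, "dz": 0, "rx": 0, "ry": 0, "rz": 0.058},
  {"dx": 0.27, "dy": 0.9, "dz": 0, "rx": 0, "ry": 0, "rz": 0.058},
  {"dx": 0.27, "dy": 0.9, "dz": 0, "rx": 0, "ry": 0, "rz": 0.058},
  {"dx": 0.27, "dy": 0.9, "dz": 0, "rx": 0, "ry": 0, "rz": 0.058},
  {"dx": 0.27, "dy": 0.9, "dz": 0, "rx": 0, "ry": 0, "rz": 0.058},
  {"dx": 0.27, "dy": 0.9, "dz": 0, "rx": 0, "ry": 0, "rz": 0.058},
  {"dx": 0.27, "dy": 0.9, "dz": 0, "rx": 0, "ry": 0, "rz": 0.058},
  {"dx": 0.27, "dy": 0.9, "dz": 0, "rx": 0, "ry": 0, "rz": 0.058},
  {"dx": 0.27, "dy": 0.9, "dz": 0, "rx": 0, "ry": 0, "rz": 0.058},
  {"dx": 0.27, "dy": 0.9, "dz": 0, "rx": 0, "ry": 0, "rz": 0.058},
])

```text
t: 35.75
tcp_pos: [0.5188, -0.1533, 0.188]
tool_rot: [0.99, 0.139, 0.0, -0.0]
force: [-0.3, -0.5, -1.8]
finger_gap: 0.195
gripper_force: 82.5
```

>>> move_arm([
  {"dx": 0.27, "dy": 0.9, "dz": 0, "rx": 0, "ry": 0, "rz": 0.058},
  {"dx": 0.27, "dy": 0.9, "dz": 0, "rx": 0, "ry": 0, "rz": 0.058},
  {"dx": 0.27, "dy": 0.9, "dz": 0, "rx": 0, "ry": 0, "rz": 0.058},
  {"dx": 0.27, "dy": 0.9, "dz": 0, "rx": 0, "ry": 0, "rz": 0.058},
  {"dx": 0.27, "dy": 0.9, "dz": 0, "rx": 0, "ry": 0, "rz": 0.058},
  {"dx": 0.27, "dy": 0.9, "dz": 0, "rx": 0, "ry": 0, "rz": 0.058},
  {"dx": 0.27, "dy": 0.9, "dz": 0, "rx": 0, "ry": 0, "rz": 0.058},
  {"dx": 0.27, "dy": 0.9, "dz": 0, "rx": 0, "ry": 0, "rz": 0.058},
  {"dx": 0.27, "dy": 0.9, "dz": 0, "rx": 0, "ry": 0, "rz": 0.058},
  {"dx": 0.2, "dy": 0.85, "dz": 0, "rx": 0, "ry": 0, "rz": 0.05},
])

```text
t: 37.0
tcp_pos: [0.5839, 0.0705, 0.1879]
tool_rot: [0.958, 0.285, -0.0, -0.0]
force: [0.4, 0.4, -2.0]
finger_gap: 0.195
gripper_force: 82.5
```

>>> move_arm([
  {"dx": 0, "dy": 0, "dz": -0.3, "rx": 0, "ry": 0, "rz": 0},
  {"dx": 0, "dy": 0, "dz": -0.4, "rx": 0, "ry": 0, "rz": 0},
  {"dx": 0, "dy": 0, "dz": -0.4, "rx": 0, "ry": 0, "rz": 0},
  {"dx": 0, "dy": 0, "dz": -0.3, "rx": 0, "ry": 0, "rz": 0},
  {"dx": 0, "dy": 0, "dz": -0.1, "rx": 0, "ry": 0, "rz": 0},
  {"dx": 0, "dy": 0, "dz": -0.05, "rx": 0, "ry": 0, "rz": 0},
  {"dx": 0, "dy": 0, "dz": 0, "rx": 0, "ry": 0, "rz": 0},
  {"dx": 0, "dy": 0, "dz": 0, "rx": 0, "ry": 0, "rz": 0},
  {"dx": 0, "dy": 0, "dz": 0, "rx": 0, "ry": 0, "rz": 0},
  {"dx": 0, "dy": 0, "dz": 0, "rx": 0, "ry": 0, "rz": 0},
])

```text
t: 38.25
tcp_pos: [0.5845, 0.068, 0.1492]
tool_rot: [0.959, 0.284, 0.0, 0.0]
force: [-0.5, -0.7, -2.2]
finger_gap: 0.19
gripper_force: 82.6
```

```bash
python3 tq.py
```

```text
38.25 [0.5845 0.068  0.1492] yaw 32.950866569343546 [-0.5 -0.7 -2.2] [-0.004  0.054 -0.013]
```

Position is good, so I'll descend by 24 mm, slowly.

>>> move_arm([
  {"dx": 0, "dy": -0.02, "dz": -0.15, "rx": 0, "ry": 0, "rz": 0},
  {"dx": 0, "dy": 0, "dz": -0.15, "rx": 0, "ry": 0, "rz": 0},
  {"dx": 0, "dy": 0, "dz": -0.1, "rx": 0, "ry": 0, "rz": 0},
  {"dx": 0, "dy": 0, "dz": -0.06, "rx": 0, "ry": 0, "rz": 0},
  {"dx": 0, "dy": 0, "dz": -0.04, "rx": 0, "ry": 0, "rz": 0},
  {"dx": 0, "dy": 0, "dz": -0.04, "rx": 0, "ry": 0, "rz": 0},
  {"dx": 0, "dy": 0, "dz": -0.04, "rx": 0, "ry": 0, "rz": 0},
  {"dx": 0, "dy": 0, "dz": 0, "rx": 0, "ry": 0, "rz": 0},
  {"dx": 0, "dy": 0, "dz": 0, "rx": 0, "ry": 0, "rz": 0},
  {"dx": 0, "dy": 0, "dz": 0, "rx": 0, "ry": 0, "rz": 0},
])

```text
t: 39.5
tcp_pos: [0.5845, 0.0674, 0.1346]
tool_rot: [0.959, 0.284, 0.0, 0.0]
force: [-0.4, -1.9, -1.1]
finger_gap: 0.195
gripper_force: 82.6
```

```bash
python3 tq.py
```

```text
39.5 [0.5845 0.0674 0.1346] yaw 32.95238264893944 [-0.4 -1.9 -1.1] [-0.288 -0.037  0.005]
```

>>> move_arm([
  {"dx": 0, "dy": -0.01, "dz": -0.05, "rx": 0, "ry": 0, "rz": 0},
  {"dx": 0, "dy": 0, "dz": -0.05, "rx": 0, "ry": 0, "rz": 0},
  {"dx": 0, "dy": 0, "dz": -0.05, "rx": 0, "ry": 0, "rz": 0},
  {"dx": 0, "dy": 0, "dz": -0.05, "rx": 0, "ry": 0, "rz": 0},
  {"dx": 0, "dy": 0, "dz": -0.05, "rx": 0, "ry": 0, "rz": 0},
  {"dx": 0, "dy": 0, "dz": -0.05, "rx": 0, "ry": 0, "rz": 0},
  {"dx": 0, "dy": 0, "dz": -0.05, "rx": 0, "ry": 0, "rz": 0},
  {"dx": 0, "dy": 0, "dz": -0.03, "rx": 0, "ry": 0, "rz": 0},
  {"dx": 0, "dy": 0, "dz": 0, "rx": 0, "ry": 0, "rz": 0},
  {"dx": 0, "dy": 0, "dz": 0, "rx": 0, "ry": 0, "rz": 0},
])

```text
t: 40.75
tcp_pos: [0.5846, 0.0673, 0.1256]
tool_rot: [0.959, 0.284, 0.0, 0.0]
force: [-1.4, -0.2, 4.9]
finger_gap: 0.195
gripper_force: 83.4
```

```bash
python3 tq.py
```

```text
40.75 [0.5846 0.0673 0.1256] yaw 32.94436740067068 [-1.4 -0.2  4.9] [-0.064  0.294  0.029]
```

>>> move_arm([
  {"dx": 0, "dy": 0, "dz": 0, "rx": 0, "ry": 0, "rz": -0.1},
  {"dx": 0, "dy": 0, "dz": 0, "rx": 0, "ry": 0, "rz": -0.1},
  {"dx": 0, "dy": 0, "dz": 0, "rx": 0, "ry": 0, "rz": -0.1},
  {"dx": 0, "dy": 0, "dz": 0, "rx": 0, "ry": 0, "rz": -0.1},
  {"dx": 0, "dy": 0, "dz": 0, "rx": 0, "ry": 0, "rz": 0},
  {"dx": 0, "dy": 0, "dz": 0, "rx": 0, "ry": 0, "rz": 0},
  {"dx": 0, "dy": 0, "dz": 0, "rx": 0, "ry": 0, "rz": 0},
  {"dx": 0, "dy": 0, "dz": 0, "rx": 0, "ry": 0, "rz": 0},
  {"dx": 0, "dy": 0, "dz": 0, "rx": 0, "ry": 0, "rz": 0},
  {"dx": 0, "dy": 0, "dz": 0, "rx": 0, "ry": 0, "rz": 0},
])

```text
t: 42.0
tcp_pos: [0.5842, 0.0673, 0.1255]
tool_rot: [0.983, 0.182, -0.0, 0.0]
force: [-1.5, -1.3, 5.6]
finger_gap: 0.191
gripper_force: 83.6
```

```bash
python3 tq.py
```

```text
42.0 [0.5842 0.0673 0.1255] yaw 20.968073000360775 [-1.5 -1.3  5.6] [-0.122  0.365 -0.   ]
```

>>> move_arm([
  {"dx": 0, "dy": 0, "dz": 0, "rx": 0, "ry": 0, "rz": -0.1},
  {"dx": 0, "dy": 0, "dz": 0, "rx": 0, "ry": 0, "rz": -0.07},
  {"dx": 0, "dy": 0, "dz": 0, "rx": 0, "ry": 0, "rz": 0},
  {"dx": 0, "dy": 0, "dz": 0, "rx": 0, "ry": 0, "rz": 0},
  {"dx": 0, "dy": 0, "dz": 0, "rx": 0, "ry": 0, "rz": 0},
  {"dx": 0, "dy": 0, "dz": 0, "rx": 0, "ry": 0, "rz": 0},
  {"dx": 0, "dy": 0, "dz": 0, "rx": 0, "ry": 0, "rz": 0},
  {"dx": 0, "dy": 0, "dz": 0, "rx": 0, "ry": 0, "rz": 0},
  {"dx": 0, "dy": 0, "dz": 0, "rx": 0, "ry": 0, "rz": 0},
  {"dx": 0, "dy": 0, "dz": 0, "rx": 0, "ry": 0, "rz": 0},
])

```text
t: 43.25
tcp_pos: [0.5841, 0.0674, 0.1255]
tool_rot: [0.99, 0.138, -0.0, -0.0]
force: [-1.3, -0.1, 5.4]
finger_gap: 0.192
gripper_force: 83.6
```

```bash
python3 tq.py
```

```text
43.25 [0.5841 0.0674 0.1255] yaw 15.876480281359187 [-1.3 -0.1  5.4] [-0.03   0.41   0.059]
```

>>> move_arm([
  {"dx": 0, "dy": 0, "dz": 0, "rx": 0, "ry": 0, "rz": -0.1},
  {"dx": 0, "dy": 0, "dz": 0, "rx": 0, "ry": 0, "rz": 0},
  {"dx": 0, "dy": 0, "dz": 0, "rx": 0, "ry": 0, "rz": 0},
  {"dx": 0, "dy": 0, "dz": 0, "rx": 0, "ry": 0, "rz": 0},
  {"dx": 0, "dy": 0, "dz": 0, "rx": 0, "ry": 0, "rz": 0},
  {"dx": 0, "dy": 0, "dz": 0, "rx": 0, "ry": 0, "rz": 0},
  {"dx": 0, "dy": 0, "dz": 0, "rx": 0, "ry": 0, "rz": 0},
  {"dx": 0, "dy": 0, "dz": 0, "rx": 0, "ry": 0, "rz": 0},
  {"dx": 0, "dy": 0, "dz": 0, "rx": 0, "ry": 0, "rz": 0},
  {"dx": 0, "dy": 0, "dz": 0, "rx": 0, "ry": 0, "rz": 0},
])

```text
t: 44.5
tcp_pos: [0.584, 0.0675, 0.1255]
tool_rot: [0.994, 0.112, -0.0, -0.0]
force: [-2.0, 0.5, 5.8]
finger_gap: 0.193
gripper_force: 83.6
```

```bash
python3 tq.py
```

```text
44.5 [0.584  0.0675 0.1255] yaw 12.872137628722738 [-2.   0.5  5.8] [0.054 0.41  0.108]
```

>>> move_arm([
  {"dx": 0, "dy": 0, "dz": 0, "rx": 0, "ry": 0, "rz": -0.1},
  {"dx": 0, "dy": 0, "dz": 0, "rx": 0, "ry": 0, "rz": -0.06},
  {"dx": 0, "dy": 0, "dz": 0, "rx": 0, "ry": 0, "rz": 0},
  {"dx": 0, "dy": 0, "dz": 0, "rx": 0, "ry": 0, "rz": 0},
  {"dx": 0, "dy": 0, "dz": 0, "rx": 0, "ry": 0, "rz": 0},
  {"dx": 0, "dy": 0, "dz": 0, "rx": 0, "ry": 0, "rz": 0},
  {"dx": 0, "dy": 0, "dz": 0, "rx": 0, "ry": 0, "rz": 0},
  {"dx": 0, "dy": 0, "dz": 0, "rx": 0, "ry": 0, "rz": 0},
  {"dx": 0, "dy": 0, "dz": 0, "rx": 0, "ry": 0, "rz": 0},
  {"dx": 0, "dy": 0, "dz": 0, "rx": 0, "ry": 0, "rz": 0},
])

```text
t: 45.75
tcp_pos: [0.584, 0.0676, 0.1255]
tool_rot: [0.998, 0.07, -0.0, -0.0]
force: [-2.4, 0.8, 5.1]
finger_gap: 0.193
gripper_force: 83.7
```

```bash
python3 tq.py
```

```text
45.75 [0.584  0.0676 0.1255] yaw 8.083718213733702 [-2.4  0.8  5.1] [0.143 0.411 0.11 ]
```

>>> move_arm([
  {"dx": 0, "dy": 0, "dz": 0, "rx": 0, "ry": 0, "rz": 0.2},
  {"dx": 0, "dy": 0, "dz": 0, "rx": 0, "ry": 0, "rz": 0.2},
  {"dx": 0.02, "dy": 0, "dz": 0, "rx": 0, "ry": 0, "rz": 0.1},
  {"dx": 0, "dy": 0, "dz": 0.15, "rx": 0, "ry": 0, "rz": 0},
  {"dx": 0, "dy": 0, "dz": 0.3, "rx": 0, "ry": 0, "rz": 0},
  {"dx": 0, "dy": 0, "dz": 0.5, "rx": 0, "ry": 0, "rz": 0},
  {"dx": 0, "dy": 0, "dz": 0.6, "rx": 0, "ry": 0, "rz": 0},
  {"dx": 0, "dy": 0, "dz": 0.5, "rx": 0, "ry": 0, "rz": 0},
  {"dx": 0, "dy": 0, "dz": 0.4, "rx": 0, "ry": 0, "rz": 0},
  {"dx": 0, "dy": 0, "dz": 0, "rx": 0, "ry": 0, "rz": 0},
])

```text
t: 47.0
tcp_pos: [0.5856, 0.0672, 0.1875]
tool_rot: [0.98, 0.2, 0.001, 0.0]
force: [-0.3, 0.4, -1.8]
finger_gap: 0.193
gripper_force: 82.6
```

```bash
python3 tq.py
```

```text
47.0 [0.5856 0.0672 0.1875] yaw 23.050131640387214 [-0.3  0.4 -1.8] [ 0.021  0.013 -0.031]
```

Torque is at about the friction level and contact begins where a tight screw should be. I'll hang the key, then check the socket from the top with the arm clear.

>>> move_arm([
  {"dx": 0.05, "dy": -0.92, "dz": 0, "rx": 0, "ry": 0, "rz": -0.058},
  {"dx": 0.05, "dy": -0.92, "dz": 0, "rx": 0, "ry": 0, "rz": -0.058},
  {"dx": 0.05, "dy": -0.92, "dz": 0, "rx": 0, "ry": 0, "rz": -0.058},
  {"dx": 0.05, "dy": -0.92, "dz": 0, "rx": 0, "ry": 0, "rz": -0.058},
  {"dx": 0.05, "dy": -0.92, "dz": 0, "rx": 0, "ry": 0, "rz": -0.058},
  {"dx": 0.05, "dy": -0.92, "dz": 0, "rx": 0, "ry": 0, "rz": -0.058},
  {"dx": 0.05, "dy": -0.92, "dz": 0, "rx": 0, "ry": 0, "rz": -0.058},
  {"dx": 0.05, "dy": -0.92, "dz": 0, "rx": 0, "ry": 0, "rz": -0.058},
  {"dx": 0.05, "dy": -0.92, "dz": 0, "rx": 0, "ry": 0, "rz": -0.058},
  {"dx": 0.05, "dy": -0.92, "dz": 0, "rx": 0, "ry": 0, "rz": -0.058},
])

```text
t: 48.25
tcp_pos: [0.5975, -0.1643, 0.1863]
tool_rot: [0.999, 0.048, 0.0, 0.0]
force: [-0.8, 0.5, -2.2]
finger_gap: 0.197
gripper_force: 82.7
```

>>> move_arm([
  {"dx": 0.05, "dy": -0.92, "dz": 0, "rx": 0, "ry": 0, "rz": -0.058},
  {"dx": 0.05, "dy": -0.92, "dz": 0, "rx": 0, "ry": 0, "rz": -0.058},
  {"dx": 0.04, "dy": -0.87, "dz": 0, "rx": 0, "ry": 0, "rz": -0.06},
  {"dx": 0, "dy": 0, "dz": 0, "rx": 0, "ry": 0, "rz": 0},
  {"dx": 0, "dy": 0, "dz": -0.5, "rx": 0, "ry": 0, "rz": 0},
  {"dx": 0, "dy": 0, "dz": -0.5, "rx": 0, "ry": 0, "rz": 0},
  {"dx": 0, "dy": 0, "dz": -0.3, "rx": 0, "ry": 0, "rz": 0},
  {"dx": 0, "dy": 0, "dz": -0.3, "rx": 0, "ry": 0, "rz": 0},
  {"dx": 0, "dy": 0, "dz": 0, "rx": 0, "ry": 0, "rz": 0},
  {"dx": 0, "dy": 0, "dz": 0, "rx": 0, "ry": 0, "rz": 0},
])

```text
t: 49.5
tcp_pos: [0.6012, -0.2306, 0.1466]
tool_rot: [1.0, 0.003, 0.0, 0.0]
force: [0.9, -0.6, -2.3]
finger_gap: 0.194
gripper_force: 82.6
```

>>> move_arm([
  {"dx": 0, "dy": 0, "dz": -0.3, "rx": 0, "ry": 0, "rz": 0},
  {"dx": 0, "dy": 0, "dz": -0.4, "rx": 0, "ry": 0, "rz": 0},
  {"dx": 0, "dy": 0, "dz": -0.4, "rx": 0, "ry": 0, "rz": 0},
  {"dx": 0, "dy": 0, "dz": -0.4, "rx": 0, "ry": 0, "rz": 0},
  {"dx": 0, "dy": 0, "dz": -0.3, "rx": 0, "ry": 0, "rz": 0},
  {"dx": 0, "dy": 0, "dz": -0.2, "rx": 0, "ry": 0, "rz": 0},
  {"dx": 0, "dy": 0, "dz": -0.15, "rx": 0, "ry": 0, "rz": 0},
  {"dx": 0, "dy": 0, "dz": 0, "rx": 0, "ry": 0, "rz": 0},
  {"dx": 0, "dy": 0, "dz": 0, "rx": 0, "ry": 0, "rz": 0},
  {"dx": 0, "dy": 0, "dz": 0, "rx": 0, "ry": 0, "rz": 0},
])

```text
t: 50.75
tcp_pos: [0.6011, -0.2306, 0.0929]
tool_rot: [1.0, 0.003, 0.0, 0.0]
force: [-0.1, 0.1, -1.2]
finger_gap: 0.192
gripper_force: 82.6
```

>>> move_arm([
  {"dx": 0, "dy": 0, "dz": -0.04, "rx": 0, "ry": 0, "rz": 0},
  {"dx": 0, "dy": 0, "dz": 0, "rx": 0, "ry": 0, "rz": 0},
  {"dx": 0, "dy": 0, "dz": 0, "rx": 0, "ry": 0, "rz": 0},
  {"dx": 0, "dy": 0, "dz": 0, "rx": 0, "ry": 0, "rz": 0},
  {"dx": 0, "dy": 0, "dz": 0, "rx": 0, "ry": 0, "rz": 0},
  {"dx": 0, "dy": 0, "dz": 0, "rx": 0, "ry": 0, "rz": 0},
  {"dx": 0, "dy": 0, "dz": 0.5, "rx": 0, "ry": 0, "rz": 0},
  {"dx": 0, "dy": 0, "dz": 1, "rx": 0, "ry": 0, "rz": 0},
  {"dx": 0, "dy": 0, "dz": 1, "rx": 0, "ry": 0, "rz": 0},
  {"dx": 0, "dy": 0, "dz": 1, "rx": 0, "ry": 0, "rz": 0},
], claw=65)

```text
t: 52.0
tcp_pos: [0.6011, -0.2306, 0.1809]
tool_rot: [1.0, 0.003, 0.0, 0.0]
force: [0.2, 0.6, 0.1]
finger_gap: 0.647
gripper_force: 0.0
```

>>> move_arm([
  {"dx": -0.6, "dy": -0.5, "dz": 0, "rx": 0, "ry": 0, "rz": 0},
  {"dx": -0.7, "dy": -0.5, "dz": 0, "rx": 0, "ry": 0, "rz": 0},
  {"dx": -0.7, "dy": -0.5, "dz": 0, "rx": 0, "ry": 0, "rz": 0},
  {"dx": -0.7, "dy": -0.5, "dz": 0, "rx": 0, "ry": 0, "rz": 0},
  {"dx": -0.7, "dy": -0.5, "dz": 0, "rx": 0, "ry": 0, "rz": 0},
  {"dx": -0.7, "dy": -0.5, "dz": 0, "rx": 0, "ry": 0, "rz": 0},
  {"dx": -0.7, "dy": -0.5, "dz": 0, "rx": 0, "ry": 0, "rz": 0},
  {"dx": -0.7, "dy": -0.5, "dz": 0, "rx": 0, "ry": 0, "rz": 0},
  {"dx": -0.7, "dy": -0.5, "dz": 0, "rx": 0, "ry": 0, "rz": 0},
  {"dx": 0, "dy": 0, "dz": 0, "rx": 0, "ry": 0, "rz": 0},
])

```text
t: 53.25
tcp_pos: [0.4446, -0.3441, 0.1792]
tool_rot: [1.0, 0.002, -0.0, -0.0]
force: [0.1, 0.5, 0.1]
finger_gap: 0.648
gripper_force: 0.0
```

```bash
python3 tq.py; cat > hexd.py <<'E'
from h import *
from scipy.ndimage import map_coordinates
A=np.load("topD.npy");n="top"
def phase(I,c):
    th=np.radians(np.arange(0,360,5));rr=np.arange(4,16,.1)
    for it in range(8):
        P=np.array([[proj(n,(c[0]+r/1e3*np.cos(t),c[1]+r/1e3*np.sin(t),.061)) for r in rr] for t in th])
        val=map_coordinates(I,[P[...,1],P[...,0]],order=3)
        pk=np.argmax(val[:,30:90],1)+30
        Ro=np.array([rr[pk[i]+np.argmin(np.diff(val[i,pk[i]:]))] for i in range(len(th))])
        c=c+1e-3*np.array([2*np.mean(Ro*np.cos(th)),2*np.mean(Ro*np.sin(th))])*.7
    for r in(7,7.5,8,8.5,9):
        v=val[:,int((r-4)*10)];z=[2*np.mean(v*np.exp(-1j*k*th)) for k in(5,6,7)]
        print(r,np.abs(z).round(2),"vertex",round((-np.degrees(np.angle(-z[1]))/6+30)%60-30,1),end=" | ")
    print(c)
phase(cv2.imread("pics/top0.png").astype(float).mean(2),np.array([.5555,.0702]))
phase(A.mean(2),np.array([.5855,.0685]))
E
python3 - <<'E'
from h import *
A=np.mean([cams.snapshot("top").astype(float) for _ in range(8)],0);np.save("topD",A)
cv2.imwrite("pics/t8.png",cv2.resize(A[180:340,185:485,::-1].astype(np.uint8),None,fx=2.66,fy=2.66,interpolation=cv2.INTER_CUBIC))
E
python3 hexd.py
```

```text
53.25 [ 0.4446 -0.3441  0.1792] yaw 0.22536098215238454 [0.1 0.5 0.1] [ 0.039 -0.012  0.047]
7 [0.76 2.29 1.09] vertex -1.5 | 7.5 [0.8  2.98 1.18] vertex -1.5 | 8 [0.86 3.6  1.19] vertex -1.3 | 8.5 [0.96 4.07 1.09] vertex -1.2 | 9 [1.08 4.31 0.88] vertex -1.2 | [0.55575303 0.07003175]
7 [2.36 2.83 0.35] vertex -2.8 | 7.5 [2.55 3.57 0.53] vertex -2.8 | 8 [2.57 4.23 0.69] vertex -2.8 | 8.5 [2.38 4.61 0.79] vertex -2.9 | 9 [1.97 4.62 0.77] vertex -3.3 | [0.58560904 0.06854496]
```

View pics/t8.png

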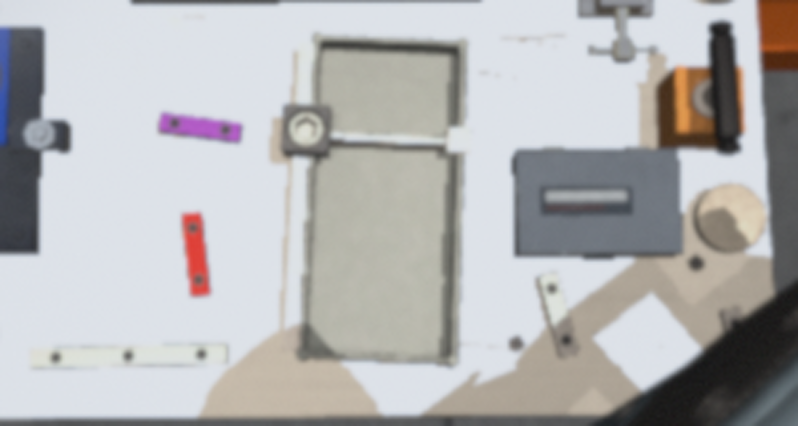

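The screw phase is now back at its starting value, so it is tight. The key hangs in its stand and the divider is near +45 mm. Short_1's holes are at crop (550,288) and (566,340). Now to locate the strips.

```bash
cat > strip.py <<'E'
from h import *
import sys
def holes(n,a,b,z=.012):
    A=plane(n,*a,z)[:2];B=plane(n,*b,z)[:2];d=A-B
    print(((A+B)/2).round(4),"dist",np.linalg.norm(d).round(4),"deg",round((np.degrees(np.arctan2(d[1],d[0]))+90)%180-90,1))
if __name__=="__main__":
    f=lambda u,v:(185+u/2.66,180+v/2.66)
    print("s1");holes("top",f(550.5,287.5),f(566,340))
    print("s2");holes("top",f(702,311),f(713,364))
    print("L");holes("top",f(55,357),f(201,354))
    c=np.array([.5377,.0100]);y=np.radians(-3.15);Y=np.array([np.cos(y),np.sin(y)]);X=np.array([Y[1],-Y[0]])
    for nm,u,v in(("Long",0,-.119+.161/2),("SA",-.022,.119-.071/2),("SB",.025,.119-.071/2)): print(nm,c+X*u+Y*v)
E
python3 strip.py; python3 div.py
```

```text
s1
[ 0.4497 -0.1217] dist 0.0411 deg 14.7
s2
[ 0.431 -0.234] dist 0.0403 deg 8.9
L
[0.4207 0.2043] dist 0.1104 deg -89.3
Long [0.49925817 0.01211558]
SA [0.62228274 0.02737842]
SB [ 0.61970009 -0.01955057]
53.65 [ 0.44638544 -0.3425794   0.17900543] [-0.28921019 -0.2540561  -0.68750949] [-0.01820256  0.04348492 -0.04800018]
0.02 0.045448768620601925 216.163598176877
0.03 0.04534722363692159 214.31636873020906
0.04 0.04489798478107229 202.78723468945375
```

I've used up the picture views, so I'll check numerically from here. Next I'll approach short_2.

>>> move_arm([
  {"dx": -0.1, "dy": 0.72, "dz": -0.7, "rx": 0, "ry": 0, "rz": 0.05},
  {"dx": -0.1, "dy": 0.72, "dz": -0.7, "rx": 0, "ry": 0, "rz": 0.05},
  {"dx": -0.1, "dy": 0.72, "dz": -0.7, "rx": 0, "ry": 0, "rz": 0.05},
  {"dx": -0.1, "dy": 0.72, "dz": -0.7, "rx": 0, "ry": 0, "rz": 0.05},
  {"dx": -0.1, "dy": 0.72, "dz": -0.7, "rx": 0, "ry": 0, "rz": 0.05},
  {"dx": -0.1, "dy": 0.72, "dz": -0.7, "rx": 0, "ry": 0, "rz": 0.04},
  {"dx": 0, "dy": 0, "dz": 0, "rx": 0, "ry": 0, "rz": 0},
  {"dx": 0, "dy": 0, "dz": 0, "rx": 0, "ry": 0, "rz": 0},
  {"dx": 0, "dy": 0, "dz": 0, "rx": 0, "ry": 0, "rz": 0},
  {"dx": 0, "dy": 0, "dz": 0, "rx": 0, "ry": 0, "rz": 0},
])

```text
t: 54.95
tcp_pos: [0.4314, -0.2359, 0.0746]
tool_rot: [0.997, 0.079, 0.001, 0.001]
force: [0.3, -0.6, -0.0]
finger_gap: 0.648
gripper_force: 0.0
```

```bash
cat > fh.py <<'E'
from h import *
def find(n,ctr,rad=.07,sep=(.036,.046),im=None):
    im=cams.snapshot(n) if im is None else im
    g=im.min(2).astype(np.uint8)
    bg=cv2.morphologyEx(g,cv2.MORPH_CLOSE,np.ones((9,9),np.uint8))  # black-hat: small dark holes
    bh=cv2.subtract(bg,g);m=(bh>45).astype(np.uint8)
    k,lab,st,ce=cv2.connectedComponentsWithStats(m)
    P=[]
    for i in range(1,k):
        if st[i,4]>40: continue
        w=np.where(lab==i,bh,0).astype(float);yy,xx=np.nonzero(w);ww=w[yy,xx];u,v=(xx*ww).sum()/ww.sum(),(yy*ww).sum()/ww.sum()
        p=plane(n,u,v,.011)[:2]
        if np.linalg.norm(p-ctr)<rad:P.append((p,st[i,4],g[int(round(v)),int(round(u))]))
    for i in range(len(P)):
        for j in range(i):
            d=P[i][0]-P[j][0];D=np.linalg.norm(d)
            if sep[0]<D<sep[1]:print(n,"pair",((P[i][0]+P[j][0])/2).round(4),"sep",D.round(4),"deg",round((np.degrees(np.arctan2(d[1],d[0]))+90)%180-90,1),P[i][1:],P[j][1:])
if __name__=="__main__":
    for n in("top","side"):
        im=cams.snapshot(n)
        print("s1");find(n,[.45,-.12],im=im);print("s2");find(n,[.431,-.234],im=im)
    print("old");im=cv2.imread("pics/top0.png")[:,:,::-1];find("top",[.45,-.12],im=im);find("top",[.431,-.234],im=im)
    im=cv2.imread("pics/side0.png")[:,:,::-1];find("side",[.45,-.12],im=im);find("side",[.431,-.234],im=im)
E
python3 tq.py; python3 fh.py
```

```text
54.95 [ 0.4314 -0.2359  0.0746] yaw 9.027999705831146 [ 0.3 -0.6 -0. ] [-0.035  0.017 -0.002]
s1
top pair [ 0.4867 -0.117 ] sep 0.0411 deg -44.2 (np.int32(1), np.uint8(36)) (np.int32(29), np.uint8(27))
top pair [ 0.4846 -0.1169] sep 0.0441 deg -40.7 (np.int32(1), np.uint8(34)) (np.int32(29), np.uint8(27))
top pair [ 0.4727 -0.1074] sep 0.0402 deg -39.8 (np.int32(8), np.uint8(30)) (np.int32(8), np.uint8(28))
s2
s1
side pair [ 0.4493 -0.1221] sep 0.04 deg 16.5 (np.int32(6), np.uint8(54)) (np.int32(7), np.uint8(47))
side pair [ 0.422 -0.095] sep 0.0365 deg 80.6 (np.int32(9), np.uint8(44)) (np.int32(20), np.uint8(97))
s2
old
top pair [ 0.4502 -0.1216] sep 0.0403 deg 13.9 (np.int32(12), np.uint8(118)) (np.int32(9), np.uint8(110))
top pair [ 0.4294 -0.1075] sep 0.0381 deg -86.3 (np.int32(12), np.uint8(118)) (np.int32(26), np.uint8(103))
top pair [ 0.4698 -0.2288] sep 0.037 deg 4.4 (np.int32(14), np.uint8(111)) (np.int32(28), np.uint8(97))
top pair [ 0.4316 -0.2335] sep 0.0401 deg 9.3 (np.int32(14), np.uint8(109)) (np.int32(14), np.uint8(111))
```

>>> move_arm([
  {"dx": 0, "dy": 0.08, "dz": -0.6, "rx": 0, "ry": 0, "rz": 0},
  {"dx": 0, "dy": 0, "dz": -0.7, "rx": 0, "ry": 0, "rz": 0},
  {"dx": 0, "dy": 0, "dz": -0.7, "rx": 0, "ry": 0, "rz": 0},
  {"dx": 0, "dy": 0, "dz": -0.4, "rx": 0, "ry": 0, "rz": 0},
  {"dx": 0, "dy": 0, "dz": -0.25, "rx": 0, "ry": 0, "rz": 0},
  {"dx": 0, "dy": 0, "dz": -0.15, "rx": 0, "ry": 0, "rz": 0},
  {"dx": 0, "dy": 0, "dz": -0.05, "rx": 0, "ry": 0, "rz": 0},
  {"dx": 0, "dy": 0, "dz": 0, "rx": 0, "ry": 0, "rz": 0},
  {"dx": 0, "dy": 0, "dz": 0, "rx": 0, "ry": 0, "rz": 0},
  {"dx": 0, "dy": 0, "dz": 0, "rx": 0, "ry": 0, "rz": 0},
])

```text
t: 56.3
tcp_pos: [0.4321, -0.2369, 0.0065]
tool_rot: [0.997, 0.079, 0.002, 0.004]
force: [-9.9, -7.3, 26.8]
finger_gap: 0.651
gripper_force: 13.8
```

>>> move_arm([
  {"dx": 0, "dy": 0, "dz": 0, "rx": 0, "ry": 0, "rz": 0},
  {"dx": 0, "dy": 0, "dz": 0, "rx": 0, "ry": 0, "rz": 0},
  {"dx": 0, "dy": 0, "dz": 0, "rx": 0, "ry": 0, "rz": 0},
  {"dx": 0, "dy": 0, "dz": 0, "rx": 0, "ry": 0, "rz": 0},
  {"dx": 0, "dy": 0, "dz": 0, "rx": 0, "ry": 0, "rz": 0},
  {"dx": 0, "dy": 0, "dz": 0, "rx": 0, "ry": 0, "rz": 0},
  {"dx": 0, "dy": 0, "dz": 0, "rx": 0, "ry": 0, "rz": 0},
  {"dx": 0, "dy": 0, "dz": 0, "rx": 0, "ry": 0, "rz": 0},
  {"dx": 0, "dy": 0, "dz": 0, "rx": 0, "ry": 0, "rz": 0},
  {"dx": 0, "dy": 0, "dz": 0, "rx": 0, "ry": 0, "rz": 0},
], claw=0, newtons=50)

```text
t: 57.55
tcp_pos: [0.438, -0.2447, 0.0116]
tool_rot: [0.997, 0.08, 0.009, 0.012]
force: [-13.3, -17.3, 59.8]
finger_gap: 0.005
gripper_force: 29.0
```

Missed: a finger landed on the strip, which must have been nudged. I'll lift and look again.

>>> move_arm([
  {"dx": 0, "dy": 0, "dz": 0.6, "rx": 0, "ry": 0, "rz": 0},
  {"dx": 0, "dy": 0, "dz": 1, "rx": 0, "ry": 0, "rz": 0},
  {"dx": 0, "dy": 0, "dz": 1, "rx": 0, "ry": 0, "rz": 0},
  {"dx": 0, "dy": -0.6, "dz": 0.5, "rx": 0, "ry": 0, "rz": 0},
  {"dx": 0, "dy": -1, "dz": 0, "rx": 0, "ry": 0, "rz": 0},
  {"dx": 0, "dy": -1, "dz": 0, "rx": 0, "ry": 0, "rz": 0},
  {"dx": 0, "dy": -1, "dz": 0, "rx": 0, "ry": 0, "rz": 0},
  {"dx": 0, "dy": -1, "dz": 0, "rx": 0, "ry": 0, "rz": 0},
  {"dx": 0, "dy": -1, "dz": 0, "rx": 0, "ry": 0, "rz": 0},
  {"dx": 0, "dy": 0, "dz": 0, "rx": 0, "ry": 0, "rz": 0},
], claw=65)

```text
t: 58.8
tcp_pos: [0.4308, -0.3761, 0.0797]
tool_rot: [0.997, 0.078, 0.0, 0.001]
force: [-0.2, 0.5, 0.2]
finger_gap: 0.654
gripper_force: 0.0
```

```bash
python3 tq.py; python3 - <<'E'
from fh import *
for n in("top","side"):
    im=np.mean([cams.snapshot(n).astype(float) for _ in range(4)],0).astype(np.uint8)
    cv2.imwrite(f"pics/{n}9.png",im[:,:,::-1])
    print("s1");find(n,[.45,-.12],.06,im=im);print("s2");find(n,[.431,-.234],.1,im=im)
E
```

```text
58.8 [ 0.4308 -0.3761  0.0797] yaw 8.90019002625754 [-0.2  0.5  0.2] [-0.013 -0.016 -0.015]
s1
top pair [ 0.4501 -0.1216] sep 0.0401 deg 14.0 (np.int32(12), np.uint8(116)) (np.int32(10), np.uint8(111))
top pair [ 0.4294 -0.1075] sep 0.0381 deg -86.3 (np.int32(12), np.uint8(116)) (np.int32(26), np.uint8(104))
s2
s1
s2
```

```bash
python3 - <<'E'
from h import *
for n in("top","side"):
    for f in(f"pics/{n}0.png",f"pics/{n}9.png"):
        g=cv2.imread(f).min(2);bh=cv2.subtract(cv2.morphologyEx(g,cv2.MORPH_CLOSE,np.ones((9,9),np.uint8)),g)
        k,lab,st,ce=cv2.connectedComponentsWithStats((bh>22).astype(np.uint8))
        print(f)
        for i in range(1,k):
            p=plane(n,*ce[i],.011)
            if st[i,4]>4 and np.linalg.norm(p[:2]-[.44,-.235])<.1: print(" ",p[:2].round(3),"px",ce[i].round(1),st[i,2:].tolist(),bh[lab==i].max())
im=cv2.imread("pics/top9.png")
# coarse grey-map of table patch around s2
g=im.mean(2);xs=np.arange(.37,.52,.006);ys=np.arange(-.16,-.33,-.006)
print("rows x from .52 down, cols y -.16..-.33")
for x in xs[::-1]: print(round(x,3)," ".join("%3d"%g[tuple(proj("top",[x,y,.006]).round().astype(int)[::-1])] for y in ys))
E
```

```text
pics/top0.png
  [ 0.517 -0.233] px [448.3 264.2] [18, 23, 124] 95
  [ 0.495 -0.154] px [410.  275.4] [11, 2, 18] 37
  [ 0.488 -0.227] px [446.1 278.4] [7, 7, 38] 119
  [ 0.43  -0.227] px [447.5 307.5] [14, 32, 159] 107
pics/top9.png
  [ 0.518 -0.232] px [447.6 263.7] [17, 23, 128] 93
  [ 0.495 -0.154] px [409.8 275.4] [11, 2, 19] 35
  [ 0.488 -0.227] px [446.1 278.6] [7, 6, 36] 122
  [ 0.441 -0.243] px [454.9 301.9] [5, 14, 36] 89
  [ 0.449 -0.253] px [459.8 298. ] [5, 8, 26] 62
  [ 0.435 -0.274] px [470.5 304.7] [4, 2, 6] 27
pics/side0.png
  [ 0.454 -0.297] px [422.3 210. ] [8, 14, 36] 34
  [ 0.484 -0.215] px [402.  222.5] [5, 4, 16] 152
  [ 0.428 -0.222] px [423.4 227.2] [27, 12, 188] 142
  [ 0.364 -0.238] px [449.  231.1] [5, 7, 21] 49
pics/side9.png
  [ 0.452 -0.294] px [422.6 210.6] [9, 14, 36] 31
  [ 0.539 -0.244] px [386.3 211.1] [5, 3, 13] 88
  [ 0.42  -0.241] px [428.2 224.3] [25, 11, 129] 102
  [ 0.484 -0.215] px [402.  222.5] [5, 4, 16] 147
  [ 0.442 -0.185] px [413.8 233.6] [10, 13, 52] 68
  [ 0.365 -0.238] px [448.8 231.1] [5, 7, 17] 50
rows x from .52 down, cols y -.16.
[... 2470 characters left out ...]
172 116  50  38  34  37  33  38  36  33  43  54  51  42  40  40  54  62  69  71  79  84  85
0.394 164 163 169 181 179 145  71  39  38  37  40  36  35  39  42  52  53  43  39  43  48  58  66  74  79  82  86  87  90
0.388 163 174 179 164  98  41  36  35  36  37  38  38  44  53  49  40  39  42  47  56  65  71  77  82  85  87  88  89  90
0.382 175 166 103  44  36  39  35  36  37  37  43  53  51  40  41  43  51  53  63  69  75  83  85  87  89  90  88  89  90
0.376 130  60  38  37  37  38  38  36  39  53  53  41  40  41  50  61  68  75  79  81  85  88  89  88  89  89  90  88  89
0.37  38  35  35  35  35  37  37  45  55  45  37  40  46  56  67  73  78  81  86  88  88  88  90  89  90  89  89  89  90
```

>>> move_arm([
  {"dx": -0.5, "dy": -0.6, "dz": 0.6, "rx": 0, "ry": 0, "rz": -0.05},
  {"dx": -0.5, "dy": -0.6, "dz": 0.6, "rx": 0, "ry": 0, "rz": -0.05},
  {"dx": -0.5, "dy": -0.6, "dz": 0.6, "rx": 0, "ry": 0, "rz": -0.05},
  {"dx": -0.5, "dy": -0.6, "dz": 0.6, "rx": 0, "ry": 0, "rz": -0.05},
  {"dx": -0.5, "dy": -0.6, "dz": 0.6, "rx": 0, "ry": 0, "rz": -0.05},
  {"dx": -0.5, "dy": -0.6, "dz": 0.6, "rx": 0, "ry": 0, "rz": -0.05},
  {"dx": -0.5, "dy": -0.6, "dz": 0.6, "rx": 0, "ry": 0, "rz": 0},
  {"dx": -0.5, "dy": -0.6, "dz": 0.6, "rx": 0, "ry": 0, "rz": 0},
  {"dx": -0.5, "dy": -0.6, "dz": 0.6, "rx": 0, "ry": 0, "rz": 0},
  {"dx": -0.5, "dy": -0.6, "dz": 0.6, "rx": 0, "ry": 0, "rz": 0},
])

```text
t: 60.45
tcp_pos: [0.3045, -0.5241, 0.2317]
tool_rot: [1.0, -0.0, 0.0, 0.0]
force: [0.3, 0.1, -0.4]
finger_gap: 0.652
gripper_force: 0.0
```

```bash
python3 tq.py; python3 - <<'E'
from fh import *
for n in("top","side"):
    im=np.mean([cams.snapshot(n).astype(float) for _ in range(4)],0).astype(np.uint8)
    cv2.imwrite(f"pics/{n}10.png",im[:,:,::-1])
    print("s1");find(n,[.45,-.12],.05,im=im);print("s2");find(n,[.431,-.244],.07,im=im)
    g=cv2.imread(f"pics/{n}10.png").min(2);bh=cv2.subtract(cv2.morphologyEx(g,cv2.MORPH_CLOSE,np.ones((9,9),np.uint8)),g)
    k,lab,st,ce=cv2.connectedComponentsWithStats((bh>30).astype(np.uint8))
    for i in range(1,k):
        p=plane(n,*ce[i],.011)
        if st[i,4]>4 and np.linalg.norm(p[:2]-[.43,-.245])<.06: print(" ",p[:2].round(3),st[i,2:].tolist(),bh[lab==i].max())
g=cv2.imread("pics/top10.png").mean(2);xs=np.arange(.376,.47,.005);ys=np.arange(-.22,-.29,-.004)
for x in xs[::-1]: print(round(x,3)," ".join("%3d"%g[tuple(proj("top",[x,y,.011]).round().astype(int)[::-1])] for y in ys))
E
```

```text
60.45 [ 0.3045 -0.5241  0.2317] yaw -0.029899802122716132 [ 0.3  0.1 -0.4] [ 0.035 -0.018  0.03 ]
s1
top pair [ 0.4502 -0.1216] sep 0.0403 deg 13.9 (np.int32(12), np.uint8(117)) (np.int32(9), np.uint8(109))
top pair [ 0.4295 -0.1074] sep 0.0382 deg -86.5 (np.int32(12), np.uint8(117)) (np.int32(25), np.uint8(104))
s2
top pair [ 0.425  -0.2547] sep 0.0399 deg 10.2 (np.int32(13), np.uint8(108)) (np.int32(13), np.uint8(99))
  [ 0.424 -0.248] [15, 32, 147] 112
s1
s2
  [ 0.443 -0.281] [4, 3, 6] 32
  [ 0.423 -0.242] [26, 11, 166] 137
0.466 221 221 221 222 221 221 221 221 221 221 221 221 221 221 221 221 197  94
0.461 221 221 221 221 221 222 221 219 219 221 221 221 222 221 221 221 201  95
0.456 221 221 221 221 217 205 205 196 198 212 220 221 221 221 221 220 202  93
0.451 221 221 221 221 213 143 187 211 199 203 215 221 222 221 221 220 200  91
0.446 222 221 221 222 220 167 156 175 122 173 217 221 222 220 221 220 202  94
0.441 221 221 221 221 210 140 176 178 180 207 217 220 220 221 221 221 209 114
0.436 222 222 221 221 218 166 149 214 216 214 214 220 221 220 221 220 175  77
0.431 221 221 222 220
[... 214 characters left out ...]
.416 221 221 221 220 222 214 161 141 214 218 216 208 220 220 221 221 200  90
0.411 221 221 221 221 220 221 208 128 195 206 196 210 218 221 221 220 206 107
0.406 221 221 221 221 221 220 186 141 178 158 117 186 216 221 221 220 210 121
0.401 221 221 220 221 221 221 209 130 186 183 187 210 215 221 221 220 195  92
0.396 221 221 221 221 220 221 213 151 170 215 216 214 217 220 220 220 200  94
0.391 220 220 221 222 221 221 221 218 210 216 214 220 220 220 220 221 200  91
0.386 221 221 221 221 221 220 221 221 221 220 219 220 220 221 221 220 200  94
0.381 221 221 221 221 221 221 219 220 220 220 220 220 221 219 220 220 201 100
0.376 178 179 178 177 173 160 155 152 151 151 151 151 150 150 149 198 179  95
```

Short_2 is now at (0.425, -0.255), turned 10°. I'll grasp it there.

>>> move_arm([
  {"dx": 0.44, "dy": 0.98, "dz": -0.5, "rx": 0, "ry": 0, "rz": 0.031},
  {"dx": 0.44, "dy": 0.98, "dz": -0.5, "rx": 0, "ry": 0, "rz": 0.031},
  {"dx": 0.44, "dy": 0.98, "dz": -0.5, "rx": 0, "ry": 0, "rz": 0.031},
  {"dx": 0.44, "dy": 0.98, "dz": -0.5, "rx": 0, "ry": 0, "rz": 0.031},
  {"dx": 0.44, "dy": 0.98, "dz": -0.5, "rx": 0, "ry": 0, "rz": 0.031},
  {"dx": 0.44, "dy": 0.98, "dz": -0.5, "rx": 0, "ry": 0, "rz": 0.031},
  {"dx": 0.44, "dy": 0.98, "dz": -0.5, "rx": 0, "ry": 0, "rz": 0.031},
  {"dx": 0.44, "dy": 0.98, "dz": -0.5, "rx": 0, "ry": 0, "rz": 0.031},
  {"dx": 0.44, "dy": 0.98, "dz": -0.5, "rx": 0, "ry": 0, "rz": 0.031},
  {"dx": 0.44, "dy": 0.98, "dz": -0.5, "rx": 0, "ry": 0, "rz": 0.031},
])

```text
t: 62.1
tcp_pos: [0.4163, -0.2765, 0.1047]
tool_rot: [0.997, 0.082, -0.0, -0.0]
force: [0.5, -0.4, -0.5]
finger_gap: 0.649
gripper_force: 0.0
```

>>> move_arm([
  {"dx": 0.42, "dy": 0.98, "dz": -0.4, "rx": 0, "ry": 0, "rz": 0.03},
  {"dx": 0, "dy": 0, "dz": -1, "rx": 0, "ry": 0, "rz": 0},
  {"dx": 0, "dy": 0, "dz": -0.9, "rx": 0, "ry": 0, "rz": 0},
  {"dx": 0, "dy": 0, "dz": -0.8, "rx": 0, "ry": 0, "rz": 0},
  {"dx": 0, "dy": 0, "dz": -0.5, "rx": 0, "ry": 0, "rz": 0},
  {"dx": 0, "dy": 0, "dz": -0.3, "rx": 0, "ry": 0, "rz": 0},
  {"dx": 0, "dy": 0, "dz": -0.15, "rx": 0, "ry": 0, "rz": 0},
  {"dx": 0, "dy": 0, "dz": -0.05, "rx": 0, "ry": 0, "rz": 0},
  {"dx": 0, "dy": 0, "dz": 0, "rx": 0, "ry": 0, "rz": 0},
  {"dx": 0, "dy": 0, "dz": 0, "rx": 0, "ry": 0, "rz": 0},
])

```text
t: 63.35
tcp_pos: [0.4266, -0.2537, 0.0032]
tool_rot: [0.996, 0.089, 0.0, 0.0]
force: [0.2, 0.3, -0.4]
finger_gap: 0.651
gripper_force: 0.0
```

>>> move_arm([
  {"dx": 0, "dy": 0, "dz": 0, "rx": 0, "ry": 0, "rz": 0},
  {"dx": 0, "dy": 0, "dz": 0, "rx": 0, "ry": 0, "rz": 0},
  {"dx": 0, "dy": 0, "dz": 0, "rx": 0, "ry": 0, "rz": 0},
  {"dx": 0, "dy": 0, "dz": 0, "rx": 0, "ry": 0, "rz": 0},
  {"dx": 0, "dy": 0, "dz": 0, "rx": 0, "ry": 0, "rz": 0},
  {"dx": 0, "dy": 0, "dz": 0, "rx": 0, "ry": 0, "rz": 0},
  {"dx": 0, "dy": 0, "dz": 0.1, "rx": 0, "ry": 0, "rz": 0},
  {"dx": 0, "dy": 0, "dz": 0.4, "rx": 0, "ry": 0, "rz": 0},
  {"dx": 0, "dy": 0, "dz": 0.8, "rx": 0, "ry": 0, "rz": 0},
  {"dx": 0, "dy": 0, "dz": 1, "rx": 0, "ry": 0, "rz": 0},
], claw=0, newtons=60)

```text
t: 64.6
tcp_pos: [0.4261, -0.2532, 0.0608]
tool_rot: [0.996, 0.089, -0.0, -0.001]
force: [0.1, 0.2, -0.6]
finger_gap: 0.147
gripper_force: 58.9
```

Held. I'll carry it to the far bay, right slot.

>>> move_arm([
  {"dx": 0.3, "dy": 0.6, "dz": 0.8, "rx": 0, "ry": 0, "rz": -0.037},
  {"dx": 0.6, "dy": 0.82, "dz": 0.8, "rx": 0, "ry": 0, "rz": -0.037},
  {"dx": 0.65, "dy": 0.82, "dz": 0.8, "rx": 0, "ry": 0, "rz": -0.037},
  {"dx": 0.65, "dy": 0.82, "dz": 0, "rx": 0, "ry": 0, "rz": -0.037},
  {"dx": 0.7, "dy": 0.82, "dz": 0, "rx": 0, "ry": 0, "rz": -0.037},
  {"dx": 0.7, "dy": 0.82, "dz": 0, "rx": 0, "ry": 0, "rz": -0.037},
  {"dx": 0.7, "dy": 0.82, "dz": 0, "rx": 0, "ry": 0, "rz": -0.037},
  {"dx": 0.7, "dy": 0.82, "dz": 0, "rx": 0, "ry": 0, "rz": -0.037},
  {"dx": 0.7, "dy": 0.82, "dz": 0, "rx": 0, "ry": 0, "rz": -0.037},
  {"dx": 0.7, "dy": 0.82, "dz": 0, "rx": 0, "ry": 0, "rz": -0.037},
])

```text
t: 65.85
tcp_pos: [0.5865, -0.0531, 0.1206]
tool_rot: [1.0, -0.007, -0.0, -0.0]
force: [0.2, 0.4, -0.4]
finger_gap: 0.154
gripper_force: 58.9
```

>>> move_arm([
  {"dx": 0.7, "dy": 0.82, "dz": 0, "rx": 0, "ry": 0, "rz": -0.037},
  {"dx": 0.7, "dy": 0.82, "dz": 0, "rx": 0, "ry": 0, "rz": -0.037},
  {"dx": 0, "dy": 0, "dz": -0.4, "rx": 0, "ry": 0, "rz": 0},
  {"dx": 0, "dy": 0, "dz": -0.8, "rx": 0, "ry": 0, "rz": 0},
  {"dx": 0, "dy": 0, "dz": -0.8, "rx": 0, "ry": 0, "rz": 0},
  {"dx": 0, "dy": 0, "dz": -0.5, "rx": 0, "ry": 0, "rz": 0},
  {"dx": 0, "dy": 0, "dz": 0, "rx": 0, "ry": 0, "rz": 0},
  {"dx": 0, "dy": 0, "dz": 0, "rx": 0, "ry": 0, "rz": 0},
  {"dx": 0, "dy": 0, "dz": 0, "rx": 0, "ry": 0, "rz": 0},
  {"dx": 0, "dy": 0, "dz": 0, "rx": 0, "ry": 0, "rz": 0},
])

```text
t: 67.1
tcp_pos: [0.6218, -0.0131, 0.0585]
tool_rot: [1.0, -0.027, 0.001, 0.0]
force: [-0.9, 0.3, -1.1]
finger_gap: 0.155
gripper_force: 58.8
```

```bash
python3 tq.py
```

```text
67.1 [ 0.6218 -0.0131  0.0585] yaw -3.0460961769615715 [-0.9  0.3 -1.1] [-0.032 -0.084 -0.033]
```

>>> move_arm([
  {"dx": -0.02, "dy": 0, "dz": -0.4, "rx": 0, "ry": 0, "rz": 0},
  {"dx": 0, "dy": 0, "dz": -0.4, "rx": 0, "ry": 0, "rz": 0},
  {"dx": 0, "dy": 0, "dz": -0.4, "rx": 0, "ry": 0, "rz": 0},
  {"dx": 0, "dy": 0, "dz": -0.3, "rx": 0, "ry": 0, "rz": 0},
  {"dx": 0, "dy": 0, "dz": -0.2, "rx": 0, "ry": 0, "rz": 0},
  {"dx": 0, "dy": 0, "dz": -0.15, "rx": 0, "ry": 0, "rz": 0},
  {"dx": 0, "dy": 0, "dz": -0.12, "rx": 0, "ry": 0, "rz": 0},
  {"dx": 0, "dy": 0, "dz": -0.07, "rx": 0, "ry": 0, "rz": 0},
  {"dx": 0, "dy": 0, "dz": 0, "rx": 0, "ry": 0, "rz": 0},
  {"dx": 0, "dy": 0, "dz": 0, "rx": 0, "ry": 0, "rz": 0},
])

```text
t: 68.35
tcp_pos: [0.6211, -0.013, 0.007]
tool_rot: [1.0, -0.027, 0.0, 0.0]
force: [0.7, -0.1, -1.0]
finger_gap: 0.155
gripper_force: 58.8
```

Release, lift clear and travel toward short_1.

>>> move_arm([
  {"dx": 0, "dy": 0, "dz": 0, "rx": 0, "ry": 0, "rz": 0},
  {"dx": 0, "dy": 0, "dz": 0, "rx": 0, "ry": 0, "rz": 0},
  {"dx": 0, "dy": 0, "dz": 0, "rx": 0, "ry": 0, "rz": 0},
  {"dx": 0, "dy": 0, "dz": 0, "rx": 0, "ry": 0, "rz": 0},
  {"dx": 0, "dy": 0, "dz": 0.3, "rx": 0, "ry": 0, "rz": 0},
  {"dx": 0, "dy": 0, "dz": 0.8, "rx": 0, "ry": 0, "rz": 0},
  {"dx": 0, "dy": 0, "dz": 1, "rx": 0, "ry": 0, "rz": 0},
  {"dx": 0, "dy": 0, "dz": 1, "rx": 0, "ry": 0, "rz": 0},
  {"dx": 0, "dy": 0, "dz": 0.8, "rx": 0, "ry": 0, "rz": 0},
  {"dx": 0, "dy": 0, "dz": 0, "rx": 0, "ry": 0, "rz": 0},
], claw=30)

```text
t: 69.6
tcp_pos: [0.6227, -0.0133, 0.1074]
tool_rot: [1.0, -0.027, 0.003, 0.001]
force: [0.6, 0.2, 0.3]
finger_gap: 0.3
gripper_force: 0.0
```

>>> move_arm([
  {"dx": -0.68, "dy": -0.7, "dz": 0, "rx": 0, "ry": 0, "rz": 0.057},
  {"dx": -0.68, "dy": -0.7, "dz": 0, "rx": 0, "ry": 0, "rz": 0.057},
  {"dx": -0.68, "dy": -0.7, "dz": 0, "rx": 0, "ry": 0, "rz": 0.057},
  {"dx": -0.68, "dy": -0.7, "dz": 0, "rx": 0, "ry": 0, "rz": 0.057},
  {"dx": -0.68, "dy": -0.7, "dz": 0, "rx": 0, "ry": 0, "rz": 0.057},
  {"dx": -0.68, "dy": -0.7, "dz": 0, "rx": 0, "ry": 0, "rz": 0.057},
  {"dx": -0.68, "dy": -0.7, "dz": 0, "rx": 0, "ry": 0, "rz": 0.057},
  {"dx": -0.68, "dy": -0.7, "dz": 0, "rx": 0, "ry": 0, "rz": 0.057},
  {"dx": -0.68, "dy": -0.7, "dz": 0, "rx": 0, "ry": 0, "rz": 0.057},
  {"dx": -0.68, "dy": -0.7, "dz": 0, "rx": 0, "ry": 0, "rz": 0.057},
], claw=65)

```text
t: 70.85
tcp_pos: [0.4501, -0.1883, 0.1041]
tool_rot: [0.992, 0.123, -0.0, -0.0]
force: [-0.1, -1.0, 0.7]
finger_gap: 0.652
gripper_force: 0.0
```

```bash
python3 tq.py; python3 - <<'E'
from fh import *
for n in("top","side"):
    im=np.mean([cams.snapshot(n).astype(float) for _ in range(3)],0).astype(np.uint8)
    cv2.imwrite(f"pics/{n}11.png",im[:,:,::-1])
    print("s1");find(n,[.45,-.12],.06,im=im);print("placed");find(n,[.62,-.013],.04,im=im)
E
```

```text
70.85 [ 0.4501 -0.1883  0.1041] yaw 14.107901776499775 [-0.1 -1.   0.7] [ 0.023 -0.016  0.023]
s1
placed
top pair [ 0.6203 -0.0131] sep 0.0403 deg -3.0 (np.int32(13), np.uint8(113)) (np.int32(9), np.uint8(115))
s1
side pair [ 0.4489 -0.1214] sep 0.0405 deg 14.2 (np.int32(10), np.uint8(40)) (np.int32(7), np.uint8(48))
side pair [ 0.4121 -0.1195] sep 0.037 deg -21.6 (np.int32(2), np.uint8(143)) (np.int32(10), np.uint8(40))
placed
side pair [ 0.6196 -0.0262] sep 0.0432 deg 23.2 (np.int32(4), np.uint8(90)) (np.int32(1), np.uint8(72))
side pair [ 0.6196 -0.0168] sep 0.0396 deg -2.5 (np.int32(7), np.uint8(101)) (np.int32(1), np.uint8(72))
side pair [0.6031 0.0019] sep 0.0362 deg 79.6 (np.int32(12), np.uint8(88)) (np.int32(7), np.uint8(101))
```

>>> move_arm([
  {"dx": 0, "dy": 0.9, "dz": 0, "rx": 0, "ry": 0, "rz": 0},
  {"dx": 0, "dy": 0.9, "dz": 0, "rx": 0, "ry": 0, "rz": 0},
  {"dx": 0, "dy": 0.87, "dz": -0.4, "rx": 0, "ry": 0, "rz": 0},
  {"dx": 0, "dy": 0, "dz": -1, "rx": 0, "ry": 0, "rz": 0},
  {"dx": 0, "dy": 0, "dz": -1, "rx": 0, "ry": 0, "rz": 0},
  {"dx": 0, "dy": 0, "dz": -0.7, "rx": 0, "ry": 0, "rz": 0},
  {"dx": 0, "dy": 0, "dz": -0.5, "rx": 0, "ry": 0, "rz": 0},
  {"dx": 0, "dy": 0, "dz": -0.3, "rx": 0, "ry": 0, "rz": 0},
  {"dx": 0, "dy": 0, "dz": -0.14, "rx": 0, "ry": 0, "rz": 0},
  {"dx": 0, "dy": 0, "dz": 0, "rx": 0, "ry": 0, "rz": 0},
])

```text
t: 72.4
tcp_pos: [0.4511, -0.1213, 0.0034]
tool_rot: [0.992, 0.122, 0.0, 0.0]
force: [0.4, 0.1, 0.4]
finger_gap: 0.653
gripper_force: 0.0
```

>>> move_arm([
  {"dx": 0, "dy": 0, "dz": 0, "rx": 0, "ry": 0, "rz": 0},
  {"dx": 0, "dy": 0, "dz": 0, "rx": 0, "ry": 0, "rz": 0},
  {"dx": 0, "dy": 0, "dz": 0, "rx": 0, "ry": 0, "rz": 0},
  {"dx": 0, "dy": 0, "dz": 0, "rx": 0, "ry": 0, "rz": 0},
  {"dx": 0, "dy": 0, "dz": 0, "rx": 0, "ry": 0, "rz": 0},
  {"dx": 0, "dy": 0, "dz": 0, "rx": 0, "ry": 0, "rz": 0},
  {"dx": 0, "dy": 0, "dz": 0.1, "rx": 0, "ry": 0, "rz": 0},
  {"dx": 0, "dy": 0, "dz": 0.4, "rx": 0, "ry": 0, "rz": 0},
  {"dx": 0, "dy": 0, "dz": 0.8, "rx": 0, "ry": 0, "rz": 0},
  {"dx": 0, "dy": 0, "dz": 1, "rx": 0, "ry": 0, "rz": 0},
], claw=0, newtons=60)

```text
t: 73.65
tcp_pos: [0.4505, -0.1211, 0.0614]
tool_rot: [0.992, 0.122, -0.001, -0.0]
force: [0.5, 0.7, -0.5]
finger_gap: 0.153
gripper_force: 58.6
```

>>> move_arm([
  {"dx": 0.69, "dy": 0.59, "dz": 0.6, "rx": 0, "ry": 0, "rz": -0.057},
  {"dx": 0.69, "dy": 0.59, "dz": 0.6, "rx": 0, "ry": 0, "rz": -0.057},
  {"dx": 0.69, "dy": 0.59, "dz": 0.6, "rx": 0, "ry": 0, "rz": -0.057},
  {"dx": 0.69, "dy": 0.59, "dz": 0.6, "rx": 0, "ry": 0, "rz": -0.057},
  {"dx": 0.69, "dy": 0.59, "dz": 0, "rx": 0, "ry": 0, "rz": -0.057},
  {"dx": 0.69, "dy": 0.59, "dz": 0, "rx": 0, "ry": 0, "rz": -0.057},
  {"dx": 0.69, "dy": 0.6, "dz": 0, "rx": 0, "ry": 0, "rz": -0.057},
  {"dx": 0.69, "dy": 0.6, "dz": 0, "rx": 0, "ry": 0, "rz": -0.057},
  {"dx": 0.69, "dy": 0.6, "dz": 0, "rx": 0, "ry": 0, "rz": -0.057},
  {"dx": 0.69, "dy": 0.6, "dz": 0, "rx": 0, "ry": 0, "rz": -0.057},
])

```text
t: 74.9
tcp_pos: [0.6234, 0.0279, 0.1211]
tool_rot: [1.0, -0.027, -0.0, -0.0]
force: [-0.2, 0.1, -0.6]
finger_gap: 0.15
gripper_force: 58.6
```

>>> move_arm([
  {"dx": 0, "dy": 0, "dz": -0.3, "rx": 0, "ry": 0, "rz": 0},
  {"dx": 0, "dy": 0, "dz": -0.7, "rx": 0, "ry": 0, "rz": 0},
  {"dx": 0, "dy": 0, "dz": -0.8, "rx": 0, "ry": 0, "rz": 0},
  {"dx": 0, "dy": 0, "dz": -0.5, "rx": 0, "ry": 0, "rz": 0},
  {"dx": 0, "dy": 0, "dz": -0.2, "rx": 0, "ry": 0, "rz": 0},
  {"dx": 0, "dy": 0, "dz": 0, "rx": 0, "ry": 0, "rz": 0},
  {"dx": 0, "dy": 0, "dz": 0, "rx": 0, "ry": 0, "rz": 0},
  {"dx": 0, "dy": 0, "dz": 0, "rx": 0, "ry": 0, "rz": 0},
  {"dx": 0, "dy": 0, "dz": 0, "rx": 0, "ry": 0, "rz": 0},
  {"dx": 0, "dy": 0, "dz": 0, "rx": 0, "ry": 0, "rz": 0},
])

```text
t: 76.15
tcp_pos: [0.6235, 0.0273, 0.0586]
tool_rot: [1.0, -0.027, 0.0, 0.0]
force: [0.1, 0.1, -1.3]
finger_gap: 0.153
gripper_force: 58.6
```

```bash
python3 tq.py
```

```text
76.15 [0.6235 0.0273 0.0586] yaw -3.0461665724459475 [ 0.1  0.1 -1.3] [ 0.048 -0.02   0.023]
```

>>> move_arm([
  {"dx": -0.02, "dy": 0, "dz": -0.4, "rx": 0, "ry": 0, "rz": 0},
  {"dx": 0, "dy": 0, "dz": -0.4, "rx": 0, "ry": 0, "rz": 0},
  {"dx": 0, "dy": 0, "dz": -0.4, "rx": 0, "ry": 0, "rz": 0},
  {"dx": 0, "dy": 0, "dz": -0.3, "rx": 0, "ry": 0, "rz": 0},
  {"dx": 0, "dy": 0, "dz": -0.2, "rx": 0, "ry": 0, "rz": 0},
  {"dx": 0, "dy": 0, "dz": -0.15, "rx": 0, "ry": 0, "rz": 0},
  {"dx": 0, "dy": 0, "dz": -0.12, "rx": 0, "ry": 0, "rz": 0},
  {"dx": 0, "dy": 0, "dz": -0.07, "rx": 0, "ry": 0, "rz": 0},
  {"dx": 0, "dy": 0, "dz": 0, "rx": 0, "ry": 0, "rz": 0},
  {"dx": 0, "dy": 0, "dz": 0, "rx": 0, "ry": 0, "rz": 0},
])

```text
t: 77.4
tcp_pos: [0.6231, 0.0272, 0.0075]
tool_rot: [1.0, -0.027, 0.0, 0.0]
force: [-0.3, 0.8, -0.6]
finger_gap: 0.152
gripper_force: 58.6
```

>>> move_arm([
  {"dx": 0, "dy": 0, "dz": 0, "rx": 0, "ry": 0, "rz": 0},
  {"dx": 0, "dy": 0, "dz": 0, "rx": 0, "ry": 0, "rz": 0},
  {"dx": 0, "dy": 0, "dz": 0, "rx": 0, "ry": 0, "rz": 0},
  {"dx": 0, "dy": 0, "dz": 0, "rx": 0, "ry": 0, "rz": 0},
  {"dx": 0, "dy": 0, "dz": 0.3, "rx": 0, "ry": 0, "rz": 0},
  {"dx": 0, "dy": 0, "dz": 0.8, "rx": 0, "ry": 0, "rz": 0},
  {"dx": 0, "dy": 0, "dz": 1, "rx": 0, "ry": 0, "rz": 0},
  {"dx": 0, "dy": 0, "dz": 1, "rx": 0, "ry": 0, "rz": 0},
  {"dx": 0, "dy": 0, "dz": 1, "rx": 0, "ry": 0, "rz": 0},
  {"dx": 0, "dy": 0, "dz": 0, "rx": 0, "ry": 0, "rz": 0},
], claw=30)

```text
t: 78.65
tcp_pos: [0.625, 0.027, 0.1133]
tool_rot: [1.0, -0.027, 0.003, 0.0]
force: [0.1, -0.2, 0.1]
finger_gap: 0.3
gripper_force: 0.0
```

>>> move_arm([
  {"dx": -0.82, "dy": 0.2, "dz": 0, "rx": 0, "ry": 0, "rz": 0.312},
  {"dx": -0.82, "dy": 0.2, "dz": 0, "rx": 0, "ry": 0, "rz": 0.312},
  {"dx": -0.82, "dy": 0.2, "dz": 0, "rx": 0, "ry": 0, "rz": 0.312},
  {"dx": -0.82, "dy": 0.2, "dz": 0, "rx": 0, "ry": 0, "rz": 0.312},
  {"dx": -0.82, "dy": 0.2, "dz": 0, "rx": 0, "ry": 0, "rz": 0.312},
  {"dx": -0.82, "dy": 0.2, "dz": 0, "rx": 0, "ry": 0, "rz": 0.312},
  {"dx": -0.82, "dy": 0.2, "dz": 0, "rx": 0, "ry": 0, "rz": 0.312},
  {"dx": -0.82, "dy": 0.2, "dz": 0, "rx": 0, "ry": 0, "rz": 0.312},
  {"dx": -0.82, "dy": 0.2, "dz": 0, "rx": 0, "ry": 0, "rz": 0.312},
  {"dx": -0.8, "dy": 0.2, "dz": 0, "rx": 0, "ry": 0, "rz": 0.312},
], claw=65)

```text
t: 79.9
tcp_pos: [0.4173, 0.0774, 0.1096]
tool_rot: [0.702, 0.712, -0.0, -0.0]
force: [-0.2, -0.0, 0.2]
finger_gap: 0.651
gripper_force: 0.0
```

```bash
python3 tq.py; python3 - <<'E'
from fh import *
for n in("top","side"):
    im=np.mean([cams.snapshot(n).astype(float) for _ in range(3)],0).astype(np.uint8)
    print("long");find(n,[.4207,.2043],.09,(.05,.06),im=im);find(n,[.4207,.2043],.09,(.105,.115),im=im)
    print("s1 placed");find(n,[.6225,.0274],.03,im=im)
E
```

```text
79.9 [0.4173 0.0774 0.1096] yaw 90.85349335537856 [-0.2 -0.   0.2] [0.04  0.019 0.019]
long
s1 placed
top pair [0.6234 0.0272] sep 0.0404 deg -3.3 (np.int32(10), np.uint8(111)) (np.int32(10), np.uint8(109))
long
s1 placed
```

>>> move_arm([
  {"dx": 0.14, "dy": 0.8, "dz": 0, "rx": 0, "ry": 0, "rz": 0},
  {"dx": 0, "dy": 0.9, "dz": 0, "rx": 0, "ry": 0, "rz": 0},
  {"dx": 0, "dy": 0.9, "dz": 0, "rx": 0, "ry": 0, "rz": 0},
  {"dx": 0, "dy": 0.9, "dz": 0, "rx": 0, "ry": 0, "rz": 0},
  {"dx": 0, "dy": 0.9, "dz": -0.4, "rx": 0, "ry": 0, "rz": 0},
  {"dx": 0, "dy": 0.68, "dz": -0.6, "rx": 0, "ry": 0, "rz": 0},
  {"dx": 0, "dy": 0, "dz": -0.7, "rx": 0, "ry": 0, "rz": 0},
  {"dx": 0, "dy": 0, "dz": 0, "rx": 0, "ry": 0, "rz": 0},
  {"dx": 0, "dy": 0, "dz": 0, "rx": 0, "ry": 0, "rz": 0},
  {"dx": 0, "dy": 0, "dz": 0, "rx": 0, "ry": 0, "rz": 0},
])

```text
t: 81.45
tcp_pos: [0.4224, 0.2041, 0.0677]
tool_rot: [0.704, 0.71, 0.0, 0.0]
force: [0.2, -0.2, 0.5]
finger_gap: 0.649
gripper_force: 0.0
```

>>> move_arm([
  {"dx": 0, "dy": 0, "dz": -0.7, "rx": 0, "ry": 0, "rz": 0},
  {"dx": 0, "dy": 0, "dz": -0.6, "rx": 0, "ry": 0, "rz": 0},
  {"dx": 0, "dy": 0, "dz": -0.5, "rx": 0, "ry": 0, "rz": 0},
  {"dx": 0, "dy": 0, "dz": -0.4, "rx": 0, "ry": 0, "rz": 0},
  {"dx": 0, "dy": 0, "dz": -0.2, "rx": 0, "ry": 0, "rz": 0},
  {"dx": 0, "dy": 0, "dz": -0.1, "rx": 0, "ry": 0, "rz": 0},
  {"dx": 0, "dy": 0, "dz": -0.06, "rx": 0, "ry": 0, "rz": 0},
  {"dx": 0, "dy": 0, "dz": 0, "rx": 0, "ry": 0, "rz": 0},
  {"dx": 0, "dy": 0, "dz": 0, "rx": 0, "ry": 0, "rz": 0},
  {"dx": 0, "dy": 0, "dz": 0, "rx": 0, "ry": 0, "rz": 0},
])

```text
t: 82.7
tcp_pos: [0.422, 0.2043, 0.0035]
tool_rot: [0.704, 0.71, 0.0, 0.0]
force: [0.6, 0.1, 0.9]
finger_gap: 0.65
gripper_force: 0.0
```

>>> move_arm([
  {"dx": 0, "dy": 0, "dz": 0, "rx": 0, "ry": 0, "rz": 0},
  {"dx": 0, "dy": 0, "dz": 0, "rx": 0, "ry": 0, "rz": 0},
  {"dx": 0, "dy": 0, "dz": 0, "rx": 0, "ry": 0, "rz": 0},
  {"dx": 0, "dy": 0, "dz": 0, "rx": 0, "ry": 0, "rz": 0},
  {"dx": 0, "dy": 0, "dz": 0, "rx": 0, "ry": 0, "rz": 0},
  {"dx": 0, "dy": 0, "dz": 0, "rx": 0, "ry": 0, "rz": 0},
  {"dx": 0, "dy": 0, "dz": 0.1, "rx": 0, "ry": 0, "rz": 0},
  {"dx": 0, "dy": 0, "dz": 0.4, "rx": 0, "ry": 0, "rz": 0},
  {"dx": 0, "dy": 0, "dz": 0.8, "rx": 0, "ry": 0, "rz": 0},
  {"dx": 0, "dy": 0, "dz": 1, "rx": 0, "ry": 0, "rz": 0},
], claw=0, newtons=100)

```text
t: 83.95
tcp_pos: [0.4214, 0.2041, 0.0613]
tool_rot: [0.704, 0.71, -0.001, -0.0]
force: [0.7, -0.1, -1.5]
finger_gap: 0.133
gripper_force: 98.1
```

```bash
python3 tq.py
```

```text
83.95 [0.4214 0.2041 0.0613] yaw 90.54072903189649 [ 0.7 -0.1 -1.5] [-0.029  0.072  0.045]
```

>>> move_arm([
  {"dx": 0, "dy": 0, "dz": 0.8, "rx": 0, "ry": 0, "rz": 0},
  {"dx": 0, "dy": -0.3, "dz": 1, "rx": 0, "ry": 0, "rz": 0},
  {"dx": 0, "dy": -0.6, "dz": 1, "rx": 0, "ry": 0, "rz": 0},
  {"dx": 0.3, "dy": -0.75, "dz": 0, "rx": 0, "ry": 0, "rz": -0.25},
  {"dx": 0.3, "dy": -0.75, "dz": 0, "rx": 0, "ry": 0, "rz": -0.3},
  {"dx": 0.3, "dy": -0.75, "dz": 0, "rx": 0, "ry": 0, "rz": -0.3},
  {"dx": 0.3, "dy": -0.75, "dz": 0, "rx": 0, "ry": 0, "rz": -0.3},
  {"dx": 0.3, "dy": -0.75, "dz": 0, "rx": 0, "ry": 0, "rz": -0.3},
  {"dx": 0.3, "dy": -0.75, "dz": 0, "rx": 0, "ry": 0, "rz": -0.3},
  {"dx": 0.3, "dy": -0.75, "dz": 0, "rx": 0, "ry": 0, "rz": -0.3},
])

```text
t: 85.2
tcp_pos: [0.4741, 0.0499, 0.1311]
tool_rot: [0.969, 0.248, -0.0, -0.0]
force: [-0.1, 0.0, -1.1]
finger_gap: 0.137
gripper_force: 98.1
```

>>> move_arm([
  {"dx": 0.3, "dy": -0.75, "dz": 0, "rx": 0, "ry": 0, "rz": -0.3},
  {"dx": 0.3, "dy": -0.6, "dz": 0, "rx": 0, "ry": 0, "rz": -0.3},
  {"dx": 0.2, "dy": -0.2, "dz": 0, "rx": 0, "ry": 0, "rz": -0.25},
  {"dx": 0.22, "dy": 0, "dz": 0, "rx": 0, "ry": 0, "rz": -0.22},
  {"dx": 0, "dy": 0, "dz": 0, "rx": 0, "ry": 0, "rz": 0},
  {"dx": 0, "dy": 0, "dz": 0, "rx": 0, "ry": 0, "rz": 0},
  {"dx": 0, "dy": 0, "dz": 0, "rx": 0, "ry": 0, "rz": 0},
  {"dx": 0, "dy": 0, "dz": 0, "rx": 0, "ry": 0, "rz": 0},
  {"dx": 0, "dy": 0, "dz": 0, "rx": 0, "ry": 0, "rz": 0},
  {"dx": 0, "dy": 0, "dz": 0, "rx": 0, "ry": 0, "rz": 0},
])

```text
t: 86.45
tcp_pos: [0.4999, 0.0118, 0.1308]
tool_rot: [1.0, -0.027, -0.0, -0.0]
force: [0.4, -0.0, -1.9]
finger_gap: 0.134
gripper_force: 98.1
```

```bash
python3 tq.py;python3 strip.py|grep Long
```

```text
86.45 [0.4999 0.0118 0.1308] yaw -3.0420756511070004 [ 0.4 -0.  -1.9] [-0.011  0.028  0.003]
Long [0.49925817 0.01211558]
```

>>> move_arm([
  {"dx": -0.02, "dy": 0.01, "dz": -0.5, "rx": 0, "ry": 0, "rz": 0},
  {"dx": 0, "dy": 0, "dz": -0.8, "rx": 0, "ry": 0, "rz": 0},
  {"dx": 0, "dy": 0, "dz": -0.8, "rx": 0, "ry": 0, "rz": 0},
  {"dx": 0, "dy": 0, "dz": -0.6, "rx": 0, "ry": 0, "rz": 0},
  {"dx": 0, "dy": 0, "dz": -0.4, "rx": 0, "ry": 0, "rz": 0},
  {"dx": 0, "dy": 0, "dz": -0.3, "rx": 0, "ry": 0, "rz": 0},
  {"dx": 0, "dy": 0, "dz": -0.2, "rx": 0, "ry": 0, "rz": 0},
  {"dx": 0, "dy": 0, "dz": 0, "rx": 0, "ry": 0, "rz": 0},
  {"dx": 0, "dy": 0, "dz": 0, "rx": 0, "ry": 0, "rz": 0},
  {"dx": 0, "dy": 0, "dz": 0, "rx": 0, "ry": 0, "rz": 0},
])

```text
t: 87.7
tcp_pos: [0.4997, 0.0119, 0.0412]
tool_rot: [1.0, -0.027, 0.0, 0.0]
force: [0.2, 1.0, -1.4]
finger_gap: 0.134
gripper_force: 98.1
```

>>> move_arm([
  {"dx": 0, "dy": 0, "dz": -0.3, "rx": 0, "ry": 0, "rz": 0},
  {"dx": 0, "dy": 0, "dz": -0.3, "rx": 0, "ry": 0, "rz": 0},
  {"dx": 0, "dy": 0, "dz": -0.3, "rx": 0, "ry": 0, "rz": 0},
  {"dx": 0, "dy": 0, "dz": -0.2, "rx": 0, "ry": 0, "rz": 0},
  {"dx": 0, "dy": 0, "dz": -0.12, "rx": 0, "ry": 0, "rz": 0},
  {"dx": 0, "dy": 0, "dz": -0.08, "rx": 0, "ry": 0, "rz": 0},
  {"dx": 0, "dy": 0, "dz": 0, "rx": 0, "ry": 0, "rz": 0},
  {"dx": 0, "dy": 0, "dz": 0, "rx": 0, "ry": 0, "rz": 0},
  {"dx": 0, "dy": 0, "dz": 0, "rx": 0, "ry": 0, "rz": 0},
  {"dx": 0, "dy": 0, "dz": 0, "rx": 0, "ry": 0, "rz": 0},
])

```text
t: 88.95
tcp_pos: [0.4995, 0.012, 0.0085]
tool_rot: [1.0, -0.027, 0.0, 0.0]
force: [-0.1, -0.1, -2.2]
finger_gap: 0.137
gripper_force: 98.1
```

>>> move_arm([
  {"dx": 0, "dy": 0, "dz": -0.05, "rx": 0, "ry": 0, "rz": 0},
  {"dx": 0, "dy": 0, "dz": 0, "rx": 0, "ry": 0, "rz": 0},
  {"dx": 0, "dy": 0, "dz": 0, "rx": 0, "ry": 0, "rz": 0},
  {"dx": 0, "dy": 0, "dz": 0, "rx": 0, "ry": 0, "rz": 0},
  {"dx": 0, "dy": 0, "dz": 0, "rx": 0, "ry": 0, "rz": 0},
  {"dx": 0, "dy": 0, "dz": 0, "rx": 0, "ry": 0, "rz": 0},
  {"dx": 0, "dy": 0, "dz": 0, "rx": 0, "ry": 0, "rz": 0},
  {"dx": 0, "dy": 0, "dz": 0, "rx": 0, "ry": 0, "rz": 0},
  {"dx": 0, "dy": 0, "dz": 0, "rx": 0, "ry": 0, "rz": 0},
  {"dx": 0, "dy": 0, "dz": 0, "rx": 0, "ry": 0, "rz": 0},
])

```text
t: 90.2
tcp_pos: [0.4994, 0.012, 0.0071]
tool_rot: [1.0, -0.027, 0.0, -0.0]
force: [-0.2, 0.3, -1.7]
finger_gap: 0.141
gripper_force: 98.1
```

>>> move_arm([
  {"dx": 0, "dy": 0, "dz": 0, "rx": 0, "ry": 0, "rz": 0},
  {"dx": 0, "dy": 0, "dz": 0, "rx": 0, "ry": 0, "rz": 0},
  {"dx": 0, "dy": 0, "dz": 0, "rx": 0, "ry": 0, "rz": 0},
  {"dx": 0, "dy": 0, "dz": 0, "rx": 0, "ry": 0, "rz": 0},
  {"dx": 0, "dy": 0, "dz": 0.3, "rx": 0, "ry": 0, "rz": 0},
  {"dx": 0, "dy": 0, "dz": 0.8, "rx": 0, "ry": 0, "rz": 0},
  {"dx": 0, "dy": 0, "dz": 1, "rx": 0, "ry": 0, "rz": 0},
  {"dx": 0, "dy": 0, "dz": 1, "rx": 0, "ry": 0, "rz": 0},
  {"dx": 0, "dy": 0, "dz": 1, "rx": 0, "ry": 0, "rz": 0},
  {"dx": 0, "dy": 0, "dz": 1, "rx": 0, "ry": 0, "rz": 0},
], claw=40)

```text
t: 91.45
tcp_pos: [0.4992, 0.012, 0.1359]
tool_rot: [1.0, -0.027, 0.0, 0.0]
force: [0.7, 0.2, -0.0]
finger_gap: 0.401
gripper_force: 0.0
```

>>> move_arm([
  {"dx": -0.2, "dy": -1, "dz": 0.5, "rx": 0, "ry": 0, "rz": 0},
  {"dx": -0.2, "dy": -1, "dz": 0.5, "rx": 0, "ry": 0, "rz": 0},
  {"dx": -0.2, "dy": -1, "dz": 0.5, "rx": 0, "ry": 0, "rz": 0},
  {"dx": -0.2, "dy": -1, "dz": 0.5, "rx": 0, "ry": 0, "rz": 0},
  {"dx": -0.2, "dy": -1, "dz": 0, "rx": 0, "ry": 0, "rz": 0},
  {"dx": -0.2, "dy": -1, "dz": 0, "rx": 0, "ry": 0, "rz": 0},
  {"dx": -0.2, "dy": -1, "dz": 0, "rx": 0, "ry": 0, "rz": 0},
  {"dx": -0.2, "dy": -1, "dz": 0, "rx": 0, "ry": 0, "rz": 0},
  {"dx": -0.2, "dy": -1, "dz": 0, "rx": 0, "ry": 0, "rz": 0},
  {"dx": -0.2, "dy": -1, "dz": 0, "rx": 0, "ry": 0, "rz": 0},
])

```text
t: 92.7
tcp_pos: [0.449, -0.2386, 0.185]
tool_rot: [1.0, -0.027, 0.0, 0.0]
force: [-0.6, -0.8, -0.1]
finger_gap: 0.401
gripper_force: 0.0
```

>>> move_arm([
  {"dx": -0.4, "dy": -0.8, "dz": 0, "rx": 0, "ry": 0, "rz": 0},
  {"dx": -0.4, "dy": -0.8, "dz": 0, "rx": 0, "ry": 0, "rz": 0},
  {"dx": -0.4, "dy": -0.8, "dz": 0, "rx": 0, "ry": 0, "rz": 0},
  {"dx": -0.4, "dy": -0.8, "dz": 0, "rx": 0, "ry": 0, "rz": 0},
  {"dx": -0.4, "dy": -0.8, "dz": 0, "rx": 0, "ry": 0, "rz": 0},
  {"dx": -0.4, "dy": -0.8, "dz": 0, "rx": 0, "ry": 0, "rz": 0},
  {"dx": -0.4, "dy": -0.8, "dz": 0, "rx": 0, "ry": 0, "rz": 0},
  {"dx": -0.4, "dy": -0.8, "dz": 0, "rx": 0, "ry": 0, "rz": 0},
  {"dx": 0, "dy": 0, "dz": 0, "rx": 0, "ry": 0, "rz": 0},
  {"dx": 0, "dy": 0, "dz": 0, "rx": 0, "ry": 0, "rz": 0},
])

```text
t: 93.95
tcp_pos: [0.3693, -0.3975, 0.1844]
tool_rot: [1.0, -0.027, -0.0, -0.001]
force: [0.8, 0.3, 0.6]
finger_gap: 0.399
gripper_force: 0.0
```

```bash
python3 tq.py; python3 div.py; python3 - <<'E'
from fh import *
A=np.mean([cams.snapshot("top").astype(float) for _ in range(8)],0);np.save("topD",A)
im=A.astype(np.uint8)
print("long");find("top",[.4993,.012],.085,(.105,.115),im=im)
print("short");find("top",[.6215,.007],.045,im=im)
old=cv2.imread("pics/top0.png")[:,:,::-1]
for nm,(a,b,c,d) in dict(bar=(440,180,475,242),tin=(440,245,478,282),bottle=(440,145,482,185),loupe=(160,292,190,318)).items():
    print(nm,"mean abs diff",np.abs(A[b:d,a:c]-old[b:d,a:c]).mean().round(2))
E
python3 hexd.py
```

```text
93.95 [ 0.3693 -0.3975  0.1844] yaw -3.070760390720033 [0.8 0.3 0.6] [-0.024 -0.003 -0.016]
93.95 [ 0.36931351 -0.39745241  0.18442699] [0.80241447 0.32456106 0.62109801] [-0.0237152  -0.00347658 -0.01561573]
0.02 0.07082806043174837 220.1139537783434
0.03 0.045320030322893605 213.62489143390752
0.04 0.04489018908777638 202.6585959389077
long
top pair [0.4997 0.0122] sep 0.1107 deg -2.8 (np.int32(11), np.uint8(110)) (np.int32(10), np.uint8(109))
short
top pair [0.642  0.0059] sep 0.0404 deg 85.6 (np.int32(9), np.uint8(113)) (np.int32(10), np.uint8(106))
top pair [0.6233 0.0272] sep 0.0406 deg -3.3 (np.int32(11), np.uint8(108)) (np.int32(10), np.uint8(106))
top pair [ 0.6203 -0.0131] sep 0.0403 deg -3.0 (np.int32(13), np.uint8(109)) (np.int32(9), np.uint8(113))
top pair [0.6016 0.0081] sep 0.0406 deg 86.0 (np.int32(13), np.uint8(109)) (np.int32(11), np.uint8(108))
bar mean abs diff 4.71
tin mean abs diff 3.45
bottle mean abs diff 3.12
loupe mean abs diff 2.9
7 [0.76 2.29 1.09] vertex -1.5 | 7.5 [0.8  2.98 1.18] vertex -1.5 | 8 [0.86 3.6  1.19] vertex -1.3 | 8.5 [0.96 4.07 1.09] vertex -1.2 | 9 [1.08 4.31 0.88] vertex -1.2 | [0.55575303 0.07003175]
7 [2.34 2.86 0.43] vertex -2.2 | 7.5 [2.41 3.57 0.54] vertex -2.4 | 8 [2.38 4.22 0.62] vertex -2.6 | 8.5 [2.23 4.58 0.71] vertex -2.9 | 9 [1.92 4.59 0.75] vertex -3.2 | [0.58559515 0.06852716]
```

```bash
python3 -c "
from station import order
print(order.sign_off())"
```

```text
the job is handed in; nothing more can be done
None
```

The job is handed in at about 94 s: divider clamped tight at +45 mm, key back in its stand, the long strip and both short strips flat in their bays, loupe, tin and bottle untouched; three slips on the way were viewing 15 pictures instead of 14, re-seating the key once to finish tightening, and pressing a finger on the displaced short_2 at about 60 N.

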